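# Screw home the perfume caps in the capping jig and dress the ledge

## Robot

A 6-joint arm with a two-finger parallel gripper is mounted at the origin on the work surface. World frame = base frame: x ahead of the robot, y to its left, z up, the work surface at z = 0. Lengths are in m, angles in degrees, forces in N, time in s.
With the tool pointing down it reaches from about 0.25 to 0.725 m from the base axis. Payload 9.7 kg.
Tool frame: the origin (TCP) lies between the finger pads; the fingertips stand 22 mm ahead of it and the grasp point (between the pads) lies 3 mm ahead of it; z points along the fingers, y is the line along which they close (so a half turn about z gives the same grasp; the last joint's range is limited). The gripper opens to 85 mm and grips with 20 to 120 N. Pads are 22 mm wide; open, the fingers measure 114 mm over their backs; the gripper's body (76 mm by 85 mm) begins 54 mm behind the grasp point. The pads swing forward as they close: fully open they stand 13 mm farther back than shut.
Start: joints at [-66.979, 4.979, 10.078, 95.1, 0, 90], TCP at [0.215, -0.506, 0.253] pointing down, gripper open.
Joint ranges: [-179.16, 179.16], [-48.56, 103.87], [-65.8, 70.77], [-126.05, 130.52], [-82.76, 87.17], [-180, 180]. Speed limits (degrees/s): [127.2, 127.2, 147.25, 180, 180, 180].

## Interface

Orientations are given as [roll, pitch, yaw] about the fixed x, y, z axes, in that order (R = Rz(yaw) Ry(pitch) Rx(roll)).
In Python, from workcell import bot, viewer, finder gives the robot as it stands.
- The arm moves only by the tool move_arm, never from a script. Its arguments are lists of equal length, an entry for each row: "offset": the shift along the tool's x, y, z in cm, a list of three; "twist": the turn, a rotation vector about the tool's x, y, z in rad, a list of three; "grip": the opening, from 0 (shut) to 1 (fully open). In form: {"offset": [[x, y, z], ...], "twist": [[ax, ay, az], ...], "grip": [grip, ...]}. A call has 1 to 5 rows; each row shifts and turns the commanded pose from where the row before left it, along the tool's axes as they then stand; what a row does not reach is not made up. A row lasts 1/10 s, in which the tool goes at most 50 mm and 8.59 degrees, less where a joint would pass 70% of its speed; a pose out of reach is approached as far as the arm can. A call is refused whole if a number of a shift passes 5 or a number of a turn 0.15, either way. A call with a gripper value outside its range is refused whole. The fingers move at their own pace and stop on an object; "force" is the grip in N (left out, the last holds). Time passes only in rows, so rows that do not move let the fingers close. It gives the time, the measured TCP pose, the force, the opening and the grip force at its end, in the units of the state.
- bot.get_obs(): the state, without advancing time (a new reading comes with each control period).
- viewer.camera(name): name is "side" or "top"; returns a dict with "color" (384x512x3 uint8, red, green, blue), "depth" (384x512 float32, m along the optical axis (not along the pixel's ray), 0 where there is no reading), "vfov" (degrees; the focal length in pixels is half the picture's height over the tangent of half this angle, whatever the lens; pixels are square), "cx", "cy" (the principal point, pixels), "position" and "attitude" of the camera in the world. Camera axes: x right, y down, z forward; pixel columns grow to the right and rows downward; lengths in m; the calibration is good to about 2 mm. A picture is of the moment at which its call begins.
- bot.job_done(): hands the job in; it is judged then, once.
Trained networks look in a picture, given as the dict that the camera call returned (one of the last four; its "shot" number tells which), for a name from the list of things; names that differ only in an ending like _2 or _b are one class to them, and where a whole thing is asked for, a point or a joint stands for the part that bears it (a point fixed in the world has none). Each returns a list of dicts, best first, with "p" (0 to 1); they miss things now and then, are a little off and sometimes report something else, mostly with a low value. They report only what shows in the picture. A call takes as long as a camera call.
- finder.boxes_of(picture, thing): "position" ([column, row] in pixels, amid what is visible of it).
- finder.pinpoint(picture, thing): "position" ([column, row] in pixels: a listed point, or the origin of a listed thing).
The state is a dict: "time": time; "q": joint angles; "qd": joint speeds; "joint_efforts": joint torques, N m; "ee_pos": TCP position; "tcp_rot": TCP orientation; "wrist_force": force on the tool from outside, world axes, zero at the start; "torque": the same for the moment, N m; "opening": finger opening in m; "grasp_force": force on a finger pad.
Only numpy, scipy, OpenCV 4.12 (cv2) and the standard library are available. Lean on these libraries where they do the work, as an engineer would, in place of code of your own. Each camera call takes 0.05 s, during which the arm holds its last target. There are 200 camera calls.

## Task

The rectangular perfume flacons on the stall have loose wooden caps, and each just spins with its cap when you turn it: hold each one in the U-shaped wooden capping jig while you screw its cap clockwise fully home, and take it out only when the cap is home. Set each finished flacon down (never drop it) upright on the narrow raised ledge, standing fully on the plank with a broad face square to the front. Leave everything else on the stall where it is.

Things in the scene. Friction and masses are not known exactly. Their poses are not given: they have to be found in the camera images.
- flacon_1: perfume flacon in amber glass, 0.2 to 0.3 kg: body 36 mm deep (x), 46 mm wide (y), 62 mm high, paper label on both broad faces, 86 mm tall with its wooden cap. Origin: centre of the underside, z up, x out of a broad face (a half turn makes no difference). May be absent. On the bare table it spins with its cap: the thread is stiffer than the foot's friction
- cap_1 (a joint): turn of flacon_1's screw cap, rad: 0 = fully home (a stop), more = unscrewed, counter-clockwise from above. Starts at 0.7 to 1.2; the thread drags with 0.12 N m and stays put. Cap: wooden bar 18 x 30 mm, 66 to 86 mm above the underside, on the flacon's mid axis, 4 mm clear of its shoulder; brass stripe along the top. At 0 its 30 mm length lies along the flacon's y, at q turned by q about z
- flacon_2: perfume flacon in green glass, 0.2 to 0.3 kg: body 36 mm deep (x), 46 mm wide (y), 62 mm high, paper label on both broad faces, 86 mm tall with its wooden cap. Origin: centre of the underside, z up, x out of a broad face (a half turn makes no difference). May be absent. On the bare table it spins with its cap: the thread is stiffer than the foot's friction
- cap_2 (a joint): turn of flacon_2's screw cap, rad: 0 = fully home (a stop), more = unscrewed, counter-clockwise from above. Starts at 0.7 to 1.2; the thread drags with 0.12 N m and stays put. Cap: wooden bar 18 x 30 mm, 66 to 86 mm above the underside, on the flacon's mid axis, 4 mm clear of its shoulder; brass stripe along the top. At 0 its 30 mm length lies along the flacon's y, at q turned by q about z
- flacon_3: perfume flacon in white opal glass, 0.2 to 0.3 kg: body 36 mm deep (x), 46 mm wide (y), 62 mm high, paper label on both broad faces, 86 mm tall with its wooden cap. Origin: centre of the underside, z up, x out of a broad face (a half turn makes no difference). May be absent. On the bare table it spins with its cap: the thread is stiffer than the foot's friction
- cap_3 (a joint): turn of flacon_3's screw cap, rad: 0 = fully home (a stop), more = unscrewed, counter-clockwise from above. Starts at 0.7 to 1.2; the thread drags with 0.12 N m and stays put. Cap: wooden bar 18 x 30 mm, 66 to 86 mm above the underside, on the flacon's mid axis, 4 mm clear of its shoulder; brass stripe along the top. At 0 its 30 mm length lies along the flacon's y, at q turned by q about z
- flacon_4: perfume flacon in blue glass, 0.2 to 0.3 kg: body 36 mm deep (x), 46 mm wide (y), 62 mm high, paper label on both broad faces, 86 mm tall with its wooden cap. Origin: centre of the underside, z up, x out of a broad face (a half turn makes no difference). May be absent. On the bare table it spins with its cap: the thread is stiffer than the foot's friction
- cap_4 (a joint): turn of flacon_4's screw cap, rad: 0 = fully home (a stop), more = unscrewed, counter-clockwise from above. Starts at 0.7 to 1.2; the thread drags with 0.12 N m and stays put. Cap: wooden bar 18 x 30 mm, 66 to 86 mm above the underside, on the flacon's mid axis, 4 mm clear of its shoulder; brass stripe along the top. At 0 its 30 mm length lies along the flacon's y, at q turned by q about z
- jig: heavy wooden capping jig (1.5 kg) standing loose on the table: board 110 x 100 x 18 mm with a U channel along y, 40 mm wide between side walls 66 mm long (y -33 to 33 mm), 24 mm high over its floor, the upper 8 mm flared out to 52 mm. Stop across it at y = +27 mm, open at -y. Origin: centre of the board's underside, z up. A flacon stands in it, its width along y
- jig_seat (a point): centre of the capping jig's channel floor, 18 mm above the table, same axes as the jig; a flacon centred here clears the stop by 4 mm
- ledge: display ledge: plank 56 mm deep (x) by 380 mm long (y), 14 mm thick, lying on two matt black boxes; its top is 70 mm above the table. Fixed. Origin: under its centre on the table, z up, broad flacon faces belong at plus and minus x
- ledge_top (a point): centre of the ledge's top surface, same axes as the ledge
- tester: round amber tester bottle with a black pump, 38 mm across, 99 mm tall; stands among the flacons; not part of the job. Origin: centre of its underside
- balm_jar: squat lidded jar, 56 mm across, 45 mm tall; not part of the job. Origin: centre of its underside
- gift_box: black gift box, 83 x 83 x 49 mm; not part of the job. Origin: centre of its underside
- ring_dish: white bowl, 90 mm across, 28 mm tall; not part of the job. Origin: centre of its underside
- soap: yellow bar of soap, 55 x 80 x 26 mm; not part of the job. Origin: centre of its underside
- card_block: dark wooden block with an upright card, 50 x 90 x 70 mm; not part of the job. Origin: centre of its underside

How it is judged (in metres and radians):
At the end, for the whole second after the job is handed in: Every flacon present has its cap home (within 0.12 rad of the stop) and stands upright, released and at rest on the ledge's top, its centre within 11 mm of the plank's middle line and within 170 mm of its centre lengthwise, broad face square to the front within 15 degrees (value of joint each of cap_1, cap_2, cap_3, cap_4 below 0.12 rad and x of flacon_1 in the frame of ledge_top between -0.011 and 0.011 m and y of flacon_1 in the frame of ledge_top between -0.17 and 0.17 m and z of flacon_1 in the frame of ledge_top between -0.005 and 0.005 m and angle between each of flacon_1, flacon_2, flacon_3, flacon_4's own z axis and vertical below 0.1 rad and angle between the x axis of each of flacon_1, flacon_2, flacon_3, flacon_4 and the x axis of ledge, either way round below 0.26 rad and linear speed of each of flacon_1, flacon_2, flacon_3, flacon_4 below 0.02 m/s and x of flacon_2 in the frame of ledge_top between -0.011 and 0.011 m and y of flacon_2 in the frame of ledge_top between -0.17 and 0.17 m and z of flacon_2 in the frame of ledge_top between -0.005 and 0.005 m and x of flacon_3 in the frame of ledge_top between -0.011 and 0.011 m and y of flacon_3 in the frame of ledge_top between -0.17 and 0.17 m and z of flacon_3 in the frame of ledge_top between -0.005 and 0.005 m and x of flacon_4 in the frame of ledge_top between -0.011 and 0.011 m and y of flacon_4 in the frame of ledge_top between -0.17 and 0.17 m and z of flacon_4 in the frame of ledge_top between -0.005 and 0.005 m); the robot touches nothing.
It fails at once if a cap is partly screwed down (between 0.2 and 0.55 rad) while its flacon is not in the jig ((value of joint cap_1 between 0.2 and 0.55 rad and horizontal distance between flacon_1 and jig_seat above 0.025 m) or (value of joint cap_2 between 0.2 and 0.55 rad and horizontal distance between flacon_2 and jig_seat above 0.025 m) or (value of joint cap_3 between 0.2 and 0.55 rad and horizontal distance between flacon_3 and jig_seat above 0.025 m) or (value of joint cap_4 between 0.2 and 0.55 rad and horizontal distance between flacon_4 and jig_seat above 0.025 m)).
It fails at once if a flacon is let go more than 30 mm above the ledge ((height (world z) of flacon_1 above 0.1 m and contact force between flacon_1 and the fingers below 0.05 N) or (height (world z) of flacon_2 above 0.1 m and contact force between flacon_2 and the fingers below 0.05 N) or (height (world z) of flacon_3 above 0.1 m and contact force between flacon_3 and the fingers below 0.05 N) or (height (world z) of flacon_4 above 0.1 m and contact force between flacon_4 and the fingers below 0.05 N)).
It fails at once if another thing on the stall is shifted by more than 30 mm (distance of any of tester, balm_jar, gift_box, ring_dish, soap, card_block from where it was at the start of the episode above 0.03 m).
Of flacon_1, flacon_2, flacon_3, flacon_4 only 3 to 4 are there at a start; the rules pass over those that are not, and their reading is None.
At some moment in a run one of jig may be knocked a few centimetres aside while the robot is not near it.
It also fails if it takes over 210 s, if anything falls off the work surface, if the arm or the gripper's body presses on something with over 40 N, if the wrist force passes 120 N, or if a joint passes its speed limit or range.

## Working session

There is one attempt and no reset: what is moved stays moved. The work goes in short steps, Python scripts to look and compute and a tool call to move; the robot and the scene stay as the last step left them, time stands still between calls to the robot, and variables do not carry over. Pictures are saved under pics/ and viewed, at most 14 in all, crops included, and the job is handed in when it is done.

Besides the shell and the picture viewer there is one more tool, called after "Request:" as name(argument=value, ...) on one line, values as JSON. move_arm: Moves the arm, as the interface text tells. Its arguments: {"type":"object","properties":{"offset":{"type":"array","items":{"type":"array","items":{"type":"number"}}},"twist":{"type":"array","items":{"type":"array","items":{"type":"number"}}},"grip":{"type":"array","items":{"type":"number"}},"force":{"type":"number"}},"required":["offset","twist","grip"]}

```bash
ls; mkdir -p pics; cat > h.py <<'E'
import numpy as np, cv2
from workcell import bot, viewer, finder
from scipy.spatial.transform import Rotation as R
def snap(n,save=None):
    p=viewer.camera(n)
    if save: cv2.imwrite('pics/'+save,p['color'][:,:,::-1])
    return p
def world(p):
    H,W=p['depth'].shape; f=H/2/np.tan(np.radians(p['vfov'])/2)
    v,u=np.mgrid[0:H,0:W]; d=p['depth']
    c=np.stack([(u-p['cx'])/f*d,(v-p['cy'])/f*d,d],-1)
    a=np.array(p['attitude'],float)
    M=a if a.shape==(3,3) else R.from_euler('xyz',a,degrees=True).as_matrix()
    return c@M.T+np.array(p['position'])
E
python3 - <<'E'
from h import *
for n in('top','side'):
    p=snap(n,n+'0.png'); print(n,{k:p[k] for k in p if k not in('color','depth')})
    np.savez(n+'0.npz',**{k:v for k,v in p.items() if v is not None})
    w=world(p); print(np.nanpercentile(w[p['depth']>0],[1,50,99],axis=0).round(3))
    for t in('flacon_1','jig','ledge','tester'):
        print(t,[(np.round(b['position']).tolist(),round(b['p'],2)) for b in finder.boxes_of(p,t)])
print(bot.get_obs())
E
```

```text
pics
top {'vfov': 45.065088481570456, 'cx': 256.8011015542399, 'cy': 191.36618860213642, 'position': array([ 0.28132612, -0.0502084 ,  1.49974834]), 'attitude': array([-1.70953757e+02, -6.28446018e-02, -9.11427920e+01]), 'shot': 1}
[[-6.500e-02 -1.200e+00 -7.620e-01]
 [ 5.240e-01 -5.200e-02 -1.000e-03]
 [ 1.642e+00  1.046e+00  6.910e-01]]
flacon_1 [([172.0, 195.0], 0.68), ([252.0, 204.0], 0.64), ([131.0, 212.0], 0.62)]
jig [([314.0, 214.0], 0.86)]
ledge [([251.0, 154.0], 0.73)]
tester [([253.0, 198.0], 0.57), ([347.0, 148.0], 0.52)]
side {'vfov': 56.96744068880555, 'cx': 253.89680930962845, 'cy': 192.2844757702015, 'position': array([0.29944228, 0.71341674, 0.6759723 ]), 'attitude': array([-127.69067139,    1.38040173, -165.06770653]), 'shot': 2}
[[-0.448 -1.797 -0.75 ]
 [ 0.531 -0.007  0.   ]
 [ 1.839  0.532  0.549]]
flacon_1 [([233.0, 321.0], 0.63), ([231.0, 270.0], 0.63), ([265.0, 207.0], 0.61), ([277.0, 235.0], 0.21)]
jig [([290.0, 173.0], 0.93)]
ledge [([210.0, 201.0], 0.71)]
tester [([276.0, 237.0], 0.97), ([266.0, 193.0], 0.74), ([146.0, 322.0], 0.35)]
{'time': 0.5, 'q': array([-6.69770819e+01,  4.98044148e+00,  1.00756582e+01,  9.50996500e+01,
        1.42514212e-03,  8.99996846e+01]), 'qd': array([ 0.0775067 , -0.05032975,  0.07371343,  0.0292357 ,  0.03055618,
       -0.01051955]), 'joint_efforts': array([-1.38261294e-04, -5.19653428e+01,  4.64539933e+01,  2.00190581e-03,
       -1.60944666e-05, -1.06884048e-06]), 'ee_pos': array([ 0.21510423, -0.50617404,  0.25324644]), 'tcp_rot': array([-1.79995567e+02, -1.42516652e-03,  2.30232334e+01]), 'wrist_force': array([ 0.28662878, -0.93089282,  0.59674091]), 'torque': array([-0.02110624,  0.00280679, -0.00441616]), 'grasp_force': 0.0, 'opening': 0.08523549101093202}
```

```bash
python3 - <<'E'
from h import *
ims=[]
for n,(a,b,c,d) in {'top':(100,260,90,390),'side':(130,384,100,400)}.items():
    z=dict(np.load(n+'0.npz')); 
    ims.append(cv2.resize(z['color'][a:b,c:d],None,fx=2.5 if n=='top' else 2.3,fy=2.5 if n=='top' else 2.3,interpolation=cv2.INTER_CUBIC)[:,:,::-1])
cv2.imwrite('pics/t.png',ims[0]); cv2.imwrite('pics/s.png',ims[1])
# rectified orthographic map from top: 2 mm/pix -> x 0.2..0.75, y -0.45..0.4 ; color by height
S=1000
out=np.zeros((560,800,3),np.uint8)
for n in('top','side'):
    z=dict(np.load(n+'0.npz')); w=world(z); m=(z['depth']>0)&(w[...,2]<0.2)&(w[...,2]>-.02)
    P=w[m];C=z['color'][m]
    o=np.argsort(P[:,2]);P=P[o];C=C[o]
    r=((0.72-P[:,0])*S).astype(int); c=((0.4-P[:,1])*S).astype(int)
    if n=='side': continue
    for dx in(-1,0,1,2):
        for dy in(-1,0,1,2):
            rr=r+dx;cc=c+dy;k=(rr>=0)&(rr<560)&(cc>=0)&(cc<800); out[rr[k],cc[k]]=C[k][:,::-1]
for i in range(0,800,100): cv2.putText(out,'%.1f'%(0.4-i/S),(i,10),0,.35,(0,0,255)); cv2.line(out,(i,0),(i,559),(0,0,255),1)
for i in range(20,560,100): cv2.putText(out,'%.1f'%(0.72-i/S),(0,i),0,.35,(0,0,255)); cv2.line(out,(0,i),(799,i),(0,0,255),1)
cv2.imwrite('pics/o.png',out)
E
```

```text
(no output)
```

View pics/o.png

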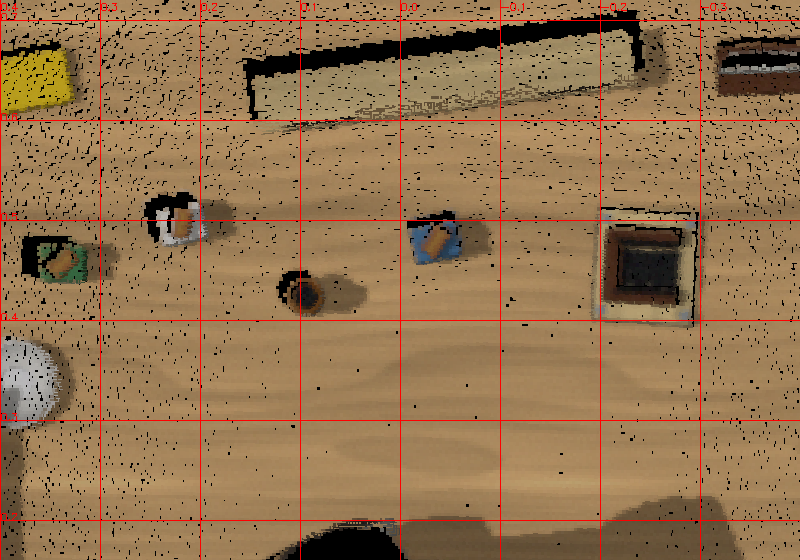

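View pics/s.png

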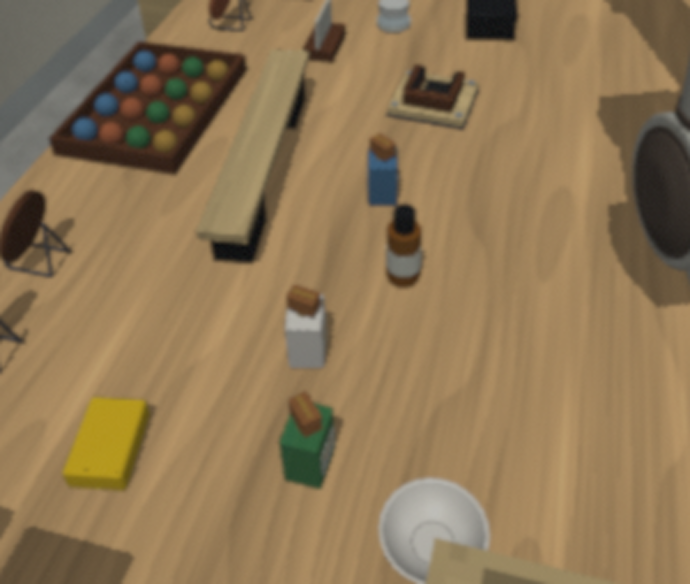

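View pics/t.png

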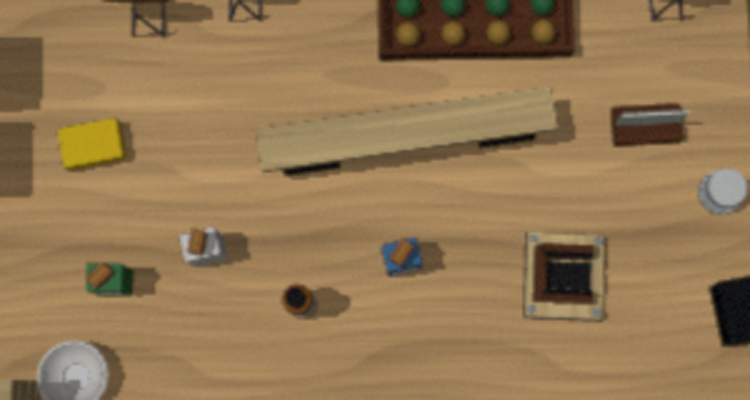

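Three flacons are present: green at about (0.46, 0.335), white at (0.49, 0.22) and blue at (0.48, -0.035). The jig is at about (0.455, -0.25) with its mouth to -y. The ledge is rotated a few degrees and runs from y = 0.155 to -0.24. Next I fit boxes to the point clouds.

```bash
cat >> h.py <<'E'
from scipy.optimize import least_squares
def cloud(ps):
    out=[]
    for p in ps:
        w=world(p); m=(p['depth']>0); out.append(w[m])
    return np.concatenate(out)
def fitbox(P,c0,dims,z0,z1,rad,zr,yaws,zoff=0):
    """fit upright box; returns x,y,yaw(deg),median residual, n"""
    k=(np.hypot(P[:,0]-c0[0],P[:,1]-c0[1])<rad)&(P[:,2]>zr[0])&(P[:,2]<zr[1]); Q=P[k]; best=None
    h=np.array([dims[0]/2,dims[1]/2,(z1-z0)/2])
    def f(v):
        c,s=np.cos(v[2]),np.sin(v[2]); d=Q[:,:2]-v[:2]
        l=np.stack([d[:,0]*c+d[:,1]*s,-d[:,0]*s+d[:,1]*c,Q[:,2]-(z0+z1)/2],1)
        q=np.abs(l)-h
        return np.linalg.norm(np.maximum(q,0),axis=1)+np.minimum(q.max(1),0)
    for y in yaws:
        r=least_squares(f,[c0[0],c0[1],np.radians(y)],loss='soft_l1',f_scale=.002)
        if best is None or r.cost<best.cost: best=r
    v=best.x; return v[0],v[1],np.degrees(v[2]),np.median(np.abs(f(v))),len(Q)
def flacon(P,c0,zb=0.):
    b=fitbox(P,c0,(.036,.046),zb,zb+.062,.045,(zb+.006,zb+.0645),range(-90,90,30))
    c=fitbox(P,b[:2],(.018,.030),zb+.066,zb+.086,.026,(zb+.068,zb+.095),range(-90,90,30))
    q=(c[2]-b[2]+90)%180-90
    return np.round(b,4),np.round(c,4),round(q,1)
def jig(P,c0): 
    b=fitbox(P,c0,(.110,.100),0,.018,.085,(.004,.023),(-20,-10,0,10,20))
    return np.round(b,4)
def plan(T,yaw=None,step=4.5,grip=None):
    """rows from the measured pose to TCP target T (m), tool down, tool yaw deg"""
    o=bot.get_obs(); p=np.array(o['ee_pos']); y=o['tcp_rot'][2]
    if yaw is None: yaw=y
    d=(yaw-y+180)%360-180; D=np.array(T)-p
    n=int(max(1,np.ceil(np.abs(D).max()*100/step),np.ceil(abs(d)/8.4)))
    rows=[]
    for i in range(n):
        yy=np.radians(y+d*i/n); M=np.array([[np.cos(yy),np.sin(yy),0],[np.sin(yy),-np.cos(yy),0],[0,0,-1]])
        rows.append(np.round(M.T@(D/n)*100,2).tolist())
    print('rows',n,rows,'twist_z',round(-np.radians(d/n),4),'q1,q6',o['q'][[0,5]].round(0))
E
python3 - <<'E'
from h import *
zs=[dict(np.load(n+'0.npz')) for n in('top','side')]
for P in (cloud(zs),cloud(zs[:1]),cloud(zs[1:])):
    for c in((.46,.335),(.49,.22),(.48,-.035)): print(*flacon(P,c))
    print('jig',jig(P,(.455,-.25)))
    print('ledge',np.round(fitbox(P,(.65,-.04),(.056,.38),.056,.07,.21,(.05,.08),(0,-8)),4))
E
```

```text
[ 4.5890e-01  3.3710e-01 -1.0504e+00  6.0000e-04  7.2100e+02] [4.59100e-01 3.36900e-01 4.42431e+01 7.00000e-04 2.59000e+02] 45.3
[4.98400e-01 2.17700e-01 1.37172e+01 7.00000e-04 5.58000e+02] [ 4.99200e-01  2.18000e-01 -9.83744e+01  7.00000e-04  2.22000e+02] 67.9
[ 4.80100e-01 -3.58000e-02  1.22096e+01  9.00000e-04  4.03000e+02] [ 4.81400e-01 -3.56000e-02  5.65456e+01  8.00000e-04  1.59000e+02] 44.3
jig [ 4.545e-01 -2.451e-01 -3.827e+00  1.600e-03  1.207e+03]
ledge [ 6.3390e-01 -4.6500e-02  7.8342e+00  1.7000e-03  4.1400e+03]
[ 4.573e-01  3.390e-01 -1.223e-01  8.000e-04  1.560e+02] [4.57300e-01 3.39000e-01 4.32284e+01 1.10000e-03 7.10000e+01] 43.4
[4.97100e-01 2.19800e-01 1.50597e+01 1.00000e-03 1.57000e+02] [4.97100e-01 2.20200e-01 7.70947e+01 1.30000e-03 6.60000e+01] 62.0
[ 4.78900e-01 -3.41000e-02  1.20463e+01  1.00000e-03  1.31000e+02] [ 4.80500e-01 -3.38000e-02  5.69525e+01  1.80000e-03  6.20000e+01] 44.9
jig [ 4.5340e-01 -2.4320e-01 -4.5275e+00  2.0000e-03  7.6000e+02]
ledge [ 6.3310e-01 -4.2600e-02  8.0496e+00  2.4000e-03  2.2480e+03]
[ 4.5920e-01  3.3680e-01 -1.0159e+00  4.0000e-04  5.6500e+02] [4.59100e-01 3.36900e-01 4.42939e+01 6.00000e-04 1.88000e+02] 45.3
[4.99000e-01 2.17600e-01 1.34879e+01 5.00000e-04 4.01000e+02] [ 4.99200e-01  2.17800e-01 -9.87314e+01  6.00000e-04  1.56000e+02] 67.8
[ 4.81000e-01 -3.57000e-02  1.30981e+01  7.00000e-04  2.72000e+02] [ 4.816000e-01 -3.580000e-02 -1.219543e+02  5.000000e-04  9.700000e+01] 44.9
jig [ 4.5590e-01 -2.4560e-01 -3.4395e+00  1.1000e-03  4.4700e+02]
ledge [ 6.338e-01 -4.660e-02  7.540e+00  1.000e-03  1.892e+03]
```

```bash
python3 - <<'E'
from h import *
zs=[dict(np.load(n+'0.npz')) for n in('top','side')]
for P in (cloud(zs[:1]),cloud(zs[1:])):
    k=(P[:,2]>.062)&(P[:,2]<.078)&(abs(P[:,0]-.64)<.07)&(abs(P[:,1]+.04)<.24); Q=P[k]
    r=cv2.minAreaRect((Q[:,:2]*1000).astype(np.float32)); print('ledge',r,len(Q),np.median(Q[:,2]))
    for lo,hi in((.012,.024),(.036,.048)):
        k=(P[:,2]>lo)&(P[:,2]<hi)&(abs(P[:,0]-.455)<.075)&(abs(P[:,1]+.25)<.07); Q=P[k]
        r=cv2.minAreaRect((Q[:,:2]*1000).astype(np.float32)); print('jig',lo,r,len(Q),np.median(Q[:,2]))
        if lo>.03:
            # per-5mm-y bins of x extents
            for y in np.arange(-.29,-.2,.01):
                b=Q[abs(Q[:,1]-y)<.005]; 
                if len(b): print(round(y,3),len(b),np.round(np.sort(b[:,0])[[0,-1]],4), 'inner', np.round([b[b[:,0]<.455][:,0].max() if (b[:,0]<.455).any() else 0, b[b[:,0]>.455][:,0].min() if (b[:,0]>.455).any() else 0],4))
E
```

```text
ledge ((638.64990234375, -44.08416748046875), (58.832244873046875, 380.303955078125), 7.209136009216309) 2058 0.0688228053608646
jig 0.012 ((453.6081237792969, -242.56637573242188), (100.38279724121094, 109.97235107421875), 86.38554382324219) 645 0.017232018974080443
jig 0.036 ((453.8429870605469, -239.6354522705078), (73.6859130859375, 74.91482543945312), 85.49370574951172) 247 0.03996238831548471
-0.28 5 [0.4719 0.4884] inner [0.     0.4719]
-0.27 28 [0.4145 0.4883] inner [0.4303 0.4723]
-0.26 29 [0.4144 0.4883] inner [0.4275 0.4754]
-0.25 25 [0.4174 0.4885] inner [0.4313 0.4725]
-0.24 23 [0.418  0.4884] inner [0.428  0.4762]
-0.23 32 [0.4181 0.492 ] inner [0.4316 0.476 ]
-0.22 30 [0.4188 0.4918] inner [0.4285 0.4573]
-0.21 60 [0.4186 0.4897] inner [0.454  0.4571]
ledge ((641.1976318359375, -44.95600891113281), (57.12751388549805, 382.7985534667969), 7.311490535736084) 1668 0.06952050820130229
jig 0.012 ((455.4283752441406, -243.85861206054688), (101.31643676757812, 109.88400268554688), 86.55353546142578) 369 0.017084906254387633
jig 0.036 ((455.69659423828125, -240.84442138671875), (77.70487213134766, 76.40803527832031), 86.79940032958984) 179 0.0398524072961447
-0.28 7 [0.4183 0.4894] inner [0.4218 0.4791]
-0.27 18 [0.417  0.4914] inner [0.4306 0.4773]
-0.26 16 [0.4162 0.4921] inner [0.4317 0.4779]
-0.25 17 [0.4179 0.4927] inner [0.4333 0.4767]
-0.24 18 [0.4186 0.4942] inner [0.432 0.481]
-0.23 16 [0.4204 0.4922] inner [0.4328 0.4795]
-0.22 27 [0.4195 0.4942] inner [0.4537 0.4633]
-0.21 42 [0.4207 0.494 ] inner [0.4524 0.4555]
```

```bash
cat >> h.py <<'E'
def path(wps,step=4.5,start=None):
    """wps: list of (x,y,z,yaw). prints rows for each leg"""
    o=bot.get_obs(); p=np.array(o['ee_pos']); y=o['tcp_rot'][2]
    print('at',np.round(p,4),round(y,1),'t',round(o['time'],1),'open',round(o['opening'],4),'gf',round(o['grasp_force'],1),'F',np.round(o['wrist_force'],1),'Tz',round(o['torque'][2],3),'q6',round(o['q'][5]))
    for w in wps:
        T=np.array(w[:3]); d=(w[3]-y+180)%360-180; D=T-p
        n=int(max(1,np.ceil(np.linalg.norm(D)*100/step-.01),np.ceil(abs(d)/8.5)))
        rows=[]
        for i in range(n):
            yy=np.radians(y+d*i/n); M=np.array([[np.cos(yy),np.sin(yy),0],[np.sin(yy),-np.cos(yy),0],[0,0,-1]])
            rows.append(np.round(M.T@(D/n)*100,2).tolist())
        print('leg',w,'n',n,'tz',round(-np.radians(d/n),4)); print(rows)
        p=T;y=w[3]
E
python3 - <<'E'
from h import *
path([(.480,-.035,.17,-77.5),(.480,-.035,.05,-77.5)])
E
```

```text
at [ 0.2151 -0.5062  0.2532] 23.0 t 0.5 open 0.0852 gf 0.0 F [ 0.3 -0.9  0.6] Tz -0.004 q6 90
leg (0.48, -0.035, 0.17, -77.5) n 13 tz 0.135
[[3.29, -2.54, 0.64], [2.92, -2.96, 0.64], [2.5, -3.32, 0.64], [2.03, -3.63, 0.64], [1.52, -3.87, 0.64], [0.99, -4.04, 0.64], [0.43, -4.14, 0.64], [-0.13, -4.16, 0.64], [-0.69, -4.1, 0.64], [-1.23, -3.97, 0.64], [-1.75, -3.77, 0.64], [-2.25, -3.5, 0.64], [-2.7, -3.17, 0.64]]
leg (0.48, -0.035, 0.05, -77.5) n 3 tz -0.0
[[0.0, 0.0, 4.0], [0.0, 0.0, 4.0], [0.0, 0.0, 4.0]]
```

Request:
move_arm(offset=[[3.3,-2.5,0.6],[2.9,-3.0,0.6],[2.5,-3.3,0.6],[2.0,-3.6,0.6],[1.5,-3.9,0.6]], twist=[[0,0,0.135],[0,0,0.135],[0,0,0.135],[0,0,0.135],[0,0,0.135]], grip=[0.8,0.8,0.8,0.8,0.8], force=50)

```text
time: 1.0
ee_pos: [0.3169, -0.3239, 0.2232]
tcp_rot: [180.0, -0.0, -16.0]
wrist_force: [0.8, -0.5, 0.5]
opening: 0.0682
grasp_force: 0.0
```

Request:
move_arm(offset=[[1.0,-4.0,0.6],[0.4,-4.1,0.6],[-0.1,-4.2,0.6],[-0.7,-4.1,0.6],[-1.2,-4.0,0.6]], twist=[[0,0,0.135],[0,0,0.135],[0,0,0.135],[0,0,0.135],[0,0,0.135]], grip=[0.8,0.8,0.8,0.8,0.8])

```text
time: 1.5
ee_pos: [0.3129, -0.2581, 0.1972]
tcp_rot: [-173.5, 0.9, -43.7]
wrist_force: [0.0, 0.4, 0.1]
opening: 0.0685
grasp_force: 0.0
```

Request:
move_arm(offset=[[-1.7,-3.8,0.6],[-2.2,-3.5,0.6],[-2.7,-3.2,0.6],[0,0,0],[0,0,0]], twist=[[0,0,0.135],[0,0,0.135],[0,0,0.135],[0,0,0],[0,0,0]], grip=[0.8,0.8,0.8,0.8,0.8])

```text
time: 2.0
ee_pos: [0.2196, -0.2367, 0.198]
tcp_rot: [-167.4, 4.5, -57.3]
wrist_force: [0.3, -0.1, 1.0]
opening: 0.0683
grasp_force: 0.0
```

```bash
python3 - <<'E'
from h import *
path([(.480,-.035,.05,-77.5)])
E
```

```text
at [ 0.2196 -0.2367  0.198 ] -57.3 t 2.0 open 0.0683 gf 0.0 F [ 0.3 -0.1  1. ] Tz -0.02 q6 180
leg (0.48, -0.035, 0.05, -77.5) n 9 tz 0.0391
[[-0.32, -3.65, 1.64], [-0.47, -3.63, 1.64], [-0.61, -3.61, 1.64], [-0.75, -3.58, 1.64], [-0.89, -3.55, 1.64], [-1.03, -3.51, 1.64], [-1.16, -3.47, 1.64], [-1.3, -3.42, 1.64], [-1.43, -3.37, 1.64]]
```

```bash
cat >> h.py <<'E'
def path(wps,step=4.5):
    o=bot.get_obs(); p=np.array(o['ee_pos']); C=R.from_euler('xyz',o['tcp_rot'],degrees=True)
    print('at',np.round(p,4),np.round(o['tcp_rot'],1),'t',round(o['time'],1),'open',round(o['opening'],4),'gf',round(o['grasp_force'],1),'F',np.round(o['wrist_force'],1),'Tz',round(o['torque'][2],3),'q6',round(o['q'][5]))
    for w in wps:
        T=np.array(w[:3]); G=R.from_euler('xyz',[180,0,w[3]],degrees=True); D=T-p
        rv=(C.inv()*G).as_rotvec()
        n=int(max(1,np.ceil(np.linalg.norm(D)*100/step-.01),np.ceil(np.linalg.norm(rv)/.1485)))
        rows=[np.round((C*R.from_rotvec(rv*i/n)).inv().apply(D/n)*100,2).tolist() for i in range(n)]
        q6=np.degrees(np.arctan2(T[1],T[0]))+180-w[3]
        print('leg',w,'n',n,'tw',np.round(rv/n,4).tolist(),'q6 ~',round((q6+180)%360-180)); print(rows)
        p=T;C=G
E
python3 - <<'E'
from h import *
path([(.35,-.15,.2,30),(.480,-.035,.17,102.5)])
E
```

```text
at [ 0.2196 -0.2367  0.198 ] [-167.4    4.5  -57.3] t 2.0 open 0.0683 gf 0.0 F [ 0.3 -0.1  1. ] Tz -0.02 q6 180
leg (0.35, -0.15, 0.2, 30) n 11 tw [-0.0214, -0.0096, -0.1387] q6 ~ 127
[[-0.02, -1.39, 0.3], [0.17, -1.39, 0.26], [0.36, -1.36, 0.23], [0.55, -1.3, 0.2], [0.73, -1.21, 0.17], [0.89, -1.1, 0.13], [1.03, -0.97, 0.1], [1.16, -0.82, 0.07], [1.26, -0.66, 0.05], [1.34, -0.47, 0.02], [1.39, -0.29, -0.0]]
leg (0.48, -0.035, 0.17, 102.5) n 9 tw [0.0, 0.0, -0.1406] q6 ~ 73
[[1.89, -0.38, 0.33], [1.93, -0.12, 0.33], [1.92, 0.16, 0.33], [1.88, 0.42, 0.33], [1.8, 0.68, 0.33], [1.69, 0.93, 0.33], [1.54, 1.16, 0.33], [1.37, 1.36, 0.33], [1.16, 1.54, 0.33]]
```

Request:
move_arm(offset=[[0,-1.4,0.3],[0.2,-1.4,0.3],[0.4,-1.4,0.2],[0.5,-1.3,0.2],[0.7,-1.2,0.2]], twist=[[-0.0214,-0.0096,-0.139],[-0.0214,-0.0096,-0.139],[-0.0214,-0.0096,-0.139],[-0.0214,-0.0096,-0.139],[-0.0214,-0.0096,-0.139]], grip=[0.8,0.8,0.8,0.8,0.8])

```text
time: 2.5
ee_pos: [0.2809, -0.1962, 0.1983]
tcp_rot: [-172.2, -0.0, -17.1]
wrist_force: [0.3, -0.3, -0.4]
opening: 0.0683
grasp_force: 0.0
```

Request:
move_arm(offset=[[0.9,-1.1,0.1],[1.0,-1.0,0.1],[1.2,-0.8,0],[1.3,-0.7,0],[1.3,-0.5,0]], twist=[[-0.0214,-0.0096,-0.139],[-0.0214,-0.0096,-0.139],[-0.0214,-0.0096,-0.139],[-0.0214,-0.0096,-0.139],[-0.0214,-0.0096,-0.139]], grip=[0.8,0.8,0.8,0.8,0.8])

```text
time: 3.0
ee_pos: [0.3402, -0.1557, 0.201]
tcp_rot: [-178.8, -0.5, 22.8]
wrist_force: [-0.0, -0.0, 0.7]
opening: 0.0682
grasp_force: 0.0
```

Request:
move_arm(offset=[[1.4,-0.3,0],[0,0,0]], twist=[[-0.0214,-0.0096,-0.139],[0,0,0]], grip=[0.8,0.8])

```text
time: 3.2
ee_pos: [0.3522, -0.1471, 0.201]
tcp_rot: [-180.0, -0.0, 30.7]
wrist_force: [-1.1, 0.6, 0.9]
opening: 0.0683
grasp_force: 0.0
```

```bash
python3 - <<'E'
from h import *
path([(.480,-.035,.17,102.5),(.480,-.035,.05,102.5)])
E
```

```text
at [ 0.3522 -0.1471  0.201 ] [-180.    -0.    30.7] t 3.2 open 0.0683 gf 0.0 F [-1.1  0.6  0.9] Tz -0.024 q6 127
leg (0.48, -0.035, 0.17, 102.5) n 9 tw [0.0, -0.0, -0.1392] q6 ~ 73
[[1.86, -0.35, 0.35], [1.89, -0.08, 0.35], [1.88, 0.18, 0.35], [1.84, 0.44, 0.35], [1.76, 0.69, 0.35], [1.65, 0.93, 0.35], [1.5, 1.15, 0.35], [1.33, 1.34, 0.35], [1.13, 1.51, 0.34]]
leg (0.48, -0.035, 0.05, 102.5) n 3 tw [0.0, 0.0, 0.0] q6 ~ 73
[[0.0, -0.0, 4.0], [0.0, -0.0, 4.0], [0.0, -0.0, 4.0]]
```

Request:
move_arm(offset=[[1.9,-0.35,0.35],[1.9,-0.1,0.35],[1.9,0.2,0.35],[1.8,0.4,0.35],[1.75,0.7,0.35]], twist=[[0,0,-0.139],[0,0,-0.139],[0,0,-0.139],[0,0,-0.139],[0,0,-0.139]], grip=[0.8,0.8,0.8,0.8,0.8])

```text
time: 3.7
ee_pos: [0.4229, -0.0858, 0.1835]
tcp_rot: [-180.0, -0.0, 70.3]
wrist_force: [0.5, -1.2, -0.8]
opening: 0.0682
grasp_force: 0.0
```

Request:
move_arm(offset=[[1.65,0.9,0.35],[1.5,1.15,0.35],[1.3,1.35,0.35],[1.1,1.5,0.35],[0,0,0]], twist=[[0,0,-0.139],[0,0,-0.139],[0,0,-0.139],[0,0,-0.139],[0,0,0]], grip=[0.8,0.8,0.8,0.8,0.8])

```text
time: 4.2
ee_pos: [0.4801, -0.0365, 0.1687]
tcp_rot: [-179.9, -0.1, 102.1]
wrist_force: [-0.9, -0.6, 0.2]
opening: 0.0685
grasp_force: 0.0
```

```bash
python3 - <<'E'
from h import *
path([(.480,-.035,.05,102.5)])
E
```

```text
at [ 0.4801 -0.0365  0.1687] [-1.799e+02 -1.000e-01  1.021e+02] t 4.2 open 0.0685 gf 0.0 F [-0.9 -0.6  0.2] Tz -0.08 q6 73
leg (0.48, -0.035, 0.05, 102.5) n 3 tw [-0.0004, -0.0005, -0.0022] q6 ~ 73
[[0.04, 0.01, 3.96], [0.05, 0.01, 3.96], [0.05, 0.01, 3.96]]
```

Request:
move_arm(offset=[[0.05,0,4],[0.05,0,4],[0.05,0,3.9],[0,0,0],[0,0,0]], twist=[[0,0,0],[0,0,0],[0,0,0],[0,0,0],[0,0,0]], grip=[0.8,0.8,0.8,0.5,0.3])

```text
time: 4.7
ee_pos: [0.4785, -0.0364, 0.0515]
tcp_rot: [-180.0, -0.1, 101.8]
wrist_force: [-0.0, 0.6, 0.3]
opening: 0.0401
grasp_force: 0.0
```

Request:
move_arm(offset=[[0,0,0],[0,0,0],[0,0,0],[0,0,0]], twist=[[0,0,0],[0,0,0],[0,0,0],[0,0,0]], grip=[0,0,0,0])

```text
time: 5.1
ee_pos: [0.4797, -0.0362, 0.0525]
tcp_rot: [179.9, 0.0, 102.0]
wrist_force: [-0.4, -0.8, 7.3]
opening: 0.0354
grasp_force: 52.4
```

```bash
python3 - <<'E'
from h import *
path([(.480,-.035,.15,102.5),(.4545,-.2435,.15,86.5),(.4545,-.2435,.08,86.5)])
E
```

```text
at [ 0.4797 -0.0362  0.0525] [179.9   0.  102. ] t 5.1 open 0.0354 gf 52.4 F [-0.4 -0.8  7.3] Tz 0.018 q6 74
leg (0.48, -0.035, 0.15, 102.5) n 3 tw [0.0008, 0.0001, -0.0032] q6 ~ 73
[[0.04, 0.03, -3.25], [0.04, 0.02, -3.25], [0.04, 0.02, -3.25]]
leg (0.4545, -0.2435, 0.15, 86.5) n 5 tw [0.0, -0.0, 0.0559] q6 ~ 65
[[-3.96, -1.4, -0.0], [-4.03, -1.18, -0.0], [-4.09, -0.95, -0.0], [-4.14, -0.72, -0.0], [-4.17, -0.49, -0.0]]
leg (0.4545, -0.2435, 0.08, 86.5) n 2 tw [0.0, 0.0, 0.0] q6 ~ 65
[[0.0, -0.0, 3.5], [0.0, -0.0, 3.5]]
```

Request:
move_arm(offset=[[0,0,-3.3],[0,0,-3.3],[0,0,-3.2],[-4,-1.4,0],[-4,-1.2,0]], twist=[[0,0,0],[0,0,0],[0,0,0],[0,0,0.056],[0,0,0.056]], grip=[0,0,0,0,0])

```text
time: 5.6
ee_pos: [0.4683, -0.1199, 0.1504]
tcp_rot: [179.9, 0.0, 95.6]
wrist_force: [0.9, -0.0, -3.3]
opening: 0.0355
grasp_force: 51.6
```

Request:
move_arm(offset=[[-4.1,-1.0,0],[-4.1,-0.7,0],[-4.2,-0.5,0],[0,0,0],[0,0,0]], twist=[[0,0,0.056],[0,0,0.056],[0,0,0.056],[0,0,0],[0,0,0]], grip=[0,0,0,0,0])

```text
time: 6.1
ee_pos: [0.4503, -0.2453, 0.1486]
tcp_rot: [-180.0, -0.1, 85.8]
wrist_force: [0.4, 0.0, -2.7]
opening: 0.0354
grasp_force: 51.4
```

```bash
cat >> h.py <<'E'
def look(save=None,jig0=None,boxes=()):
    ps=[snap(n,save and n+save) for n in('top','side')]
    out=[]
    for n,p in zip(('top','side'),ps):
        P=cloud([p])
        if jig0 is not None:
            k=(P[:,2]>.010)&(P[:,2]<.024)&(abs(P[:,0]-jig0[0])<.09)&(abs(P[:,1]-jig0[1])<.08)
            print(n,'jig rect',np.round(cv2.minAreaRect((P[k][:,:2]*1000).astype(np.float32))[0],1),cv2.minAreaRect((P[k][:,:2]*1000).astype(np.float32))[1:],'fit',jig(P,jig0))
        for c in boxes: print(n,*flacon(P,c[:2],c[2] if len(c)>2 else 0))
    return ps
E
python3 - <<'E'
from h import *
path([(.4545,-.2435,.08,86.5)])
look(jig0=(.4545,-.2435),boxes=[(.4545,-.2435,.0975)])
E
```

```text
at [ 0.4503 -0.2453  0.1486] [-1.80e+02 -1.00e-01  8.58e+01] t 6.1 open 0.0354 gf 51.4 F [ 0.4  0.  -2.7] Tz 0.051 q6 66
leg (0.4545, -0.2435, 0.08, 86.5) n 2 tw [-0.0003, -0.0006, -0.006] q6 ~ 65
[[0.1, 0.2, 3.43], [0.1, 0.2, 3.43]]
top jig rect [ 469.9 -199.3] ((33.86467361450195, 100.44601440429688), 64.12705993652344) fit [ 4.5360e-01 -2.1470e-01 -4.4637e+00  2.4000e-03  1.4800e+02]
top [  0.4545  -0.2435 -90.          nan   0.    ] [  0.4545  -0.2435 -90.          nan   0.    ] 0.0
side jig rect [ 455.7 -244.2] ((102.3462142944336, 109.34512329101562), 86.46087646484375) fit [ 4.562e-01 -2.454e-01 -3.620e+00  1.000e-03  4.490e+02]
side [ 4.5440e-01 -2.3910e-01 -9.2228e+01  1.9000e-03  3.1800e+02] [ 4.544000e-01 -2.395000e-01 -1.010906e+02  2.800000e-03  1.120000e+02] -8.9
  return _methods._mean(a, axis=axis, dtype=dtype,
  ret = ret.dtype.type(ret / rcount)
```

Request:
move_arm(offset=[[0.1,0.45,2.5],[0.0,0.0,2.4],[0,0,0]], twist=[[0,0,-0.012],[0,0,0],[0,0,0]], grip=[0,0,0])

```text
time: 6.5
ee_pos: [0.4541, -0.2418, 0.0967]
tcp_rot: [-179.7, -0.2, 86.7]
wrist_force: [0.3, 0.7, -3.4]
opening: 0.0356
grasp_force: 51.3
```

```bash
python3 - <<'E'
from h import *
path([(.4547,-.2435,.0705,86.5)],step=1)
E
```

```text
at [ 0.4541 -0.2418  0.0967] [-179.7   -0.2   86.7] t 6.5 open 0.0356 gf 51.3 F [ 0.3  0.7 -3.4] Tz 0.04 q6 65
leg (0.4547, -0.2435, 0.0705, 86.5) n 3 tw [-0.0016, -0.001, 0.0014] q6 ~ 65
[[-0.06, 0.03, 0.87], [-0.06, 0.03, 0.87], [-0.06, 0.03, 0.87]]
```

Request:
move_arm(offset=[[-0.1,0.05,0.8],[-0.05,0,0.7],[0,0,0.6],[0,0,0.3],[0,0,0]], twist=[[-0.003,-0.003,0.003],[0,0,0],[0,0,0],[0,0,0],[0,0,0]], grip=[0,0,0,0,0])

```text
time: 7.0
ee_pos: [0.4552, -0.2453, 0.0766]
tcp_rot: [179.9, 0.2, 86.4]
wrist_force: [-6.1, 0.6, -0.3]
opening: 0.0351
grasp_force: 54.6
```

Request:
move_arm(offset=[[0,-0.1,0],[0,-0.05,0.1],[0,0,0.1],[0,0,0],[0,0,0]], twist=[[0,0,0],[0,0,0],[0,0,0],[0,0,0],[0,0,0]], grip=[0,0,0,0,0])

```text
time: 7.5
ee_pos: [0.4543, -0.2452, 0.0736]
tcp_rot: [179.8, 0.1, 86.4]
wrist_force: [0.2, -0.6, -3.1]
opening: 0.0352
grasp_force: 54.4
```

Request:
move_arm(offset=[[0,0,0.2],[0,0,0.15],[0,0,0],[0,0,0]], twist=[[0,0,0],[0,0,0],[0,0,0],[0,0,0]], grip=[0,0,0,0])

```text
time: 7.9
ee_pos: [0.4543, -0.2453, 0.0705]
tcp_rot: [179.8, 0.1, 86.4]
wrist_force: [-0.8, 0.2, 3.2]
opening: 0.0352
grasp_force: 55.0
```

Request:
move_arm(offset=[[0,0,0],[0,0,0],[0,0,-3],[0,0,-4.5],[0,0,-4]], twist=[[0,0,0],[0,0,0],[0,0,0],[0,0,-0.13],[0,0,-0.13]], grip=[0.6,0.6,0.6,0.6,0.6])

```text
time: 8.4
ee_pos: [0.4537, -0.2449, 0.1866]
tcp_rot: [179.9, 0.2, 101.6]
wrist_force: [-0.0, -0.3, 0.3]
opening: 0.0515
grasp_force: 0.0
```

Request:
move_arm(offset=[[0,0,0],[0,0,0],[0,0,0],[0,0,0],[0,0,0]], twist=[[0,0,-0.13],[0,0,-0.13],[0,0,-0.13],[0,0,-0.13],[0,0,0]], grip=[0.6,0.6,0.6,0.6,0.6])

```text
time: 8.9
ee_pos: [0.454, -0.245, 0.1851]
tcp_rot: [180.0, 0.2, 131.2]
wrist_force: [-1.1, 0.2, 0.2]
opening: 0.0512
grasp_force: 0.0
```

```bash
python3 - <<'E'
from h import *
path([(.4543,-.2445,.108,131)])
look(save='j1.png',jig0=(.4545,-.2435),boxes=[(.4543,-.2445,.018)])
E
```

```text
at [ 0.454  -0.245   0.1851] [180.    0.2 131.2] t 8.9 open 0.0512 gf 0.0 F [-1.1  0.2  0.2] Tz -0.035 q6 20
leg (0.4543, -0.2445, 0.108, 131) n 2 tw [0.0002, 0.0018, 0.0021] q6 ~ 21
[[0.02, 0.03, 3.85], [0.02, 0.03, 3.85]]
top jig rect [ 457.7 -198.1] ((30.890579223632812, 118.91373443603516), 70.71898651123047) fit [ 4.50400e-01 -2.17100e-01 -3.85436e+01  2.70000e-03  1.32000e+02]
top [ 4.62700e-01 -2.27700e-01  6.70479e+01  2.90000e-03  5.90000e+01] [  0.4627  -0.2277 -90.          nan   0.    ] 23.0
side jig rect [ 455.5 -242.3] ((99.43710327148438, 110.14952850341797), 86.0812759399414) fit [ 4.5600e-01 -2.4590e-01 -3.7258e+00  1.1000e-03  3.6300e+02]
side [ 4.54300e-01 -2.36000e-01 -7.17357e+01  5.40000e-03  3.96000e+02] [ 4.57100e-01 -2.45100e-01  3.83392e+01  9.00000e-04  6.60000e+01] -69.9
  return _methods._mean(a, axis=axis, dtype=dtype,
  ret = ret.dtype.type(ret / rcount)
```

Request:
move_arm(offset=[[0,0.05,3.9],[0,0,3.8],[0,0,0],[0,0,0],[0,0,0]], twist=[[0,0,0],[0,0,0],[0,0,0],[0,0,0],[0,0,0]], grip=[0.6,0.6,0.3,0.1,0])

```text
time: 9.5
ee_pos: [0.4551, -0.2452, 0.1102]
tcp_rot: [179.9, 0.3, 131.1]
wrist_force: [-0.6, 1.1, -2.4]
opening: 0.0165
grasp_force: 53.1
```

Request:
move_arm(offset=[[0,0,0],[0,0,0],[0,0,0]], twist=[[0,0,0],[0,0,0],[0,0,0]], grip=[0,0,0])

```text
time: 9.8
ee_pos: [0.455, -0.2453, 0.1096]
tcp_rot: [179.9, 0.3, 131.1]
wrist_force: [-2.4, -0.4, 7.7]
opening: 0.0172
grasp_force: 54.4
```

```bash
python3 - <<'E'
from h import *
path([])
E
```

```text
at [ 0.455  -0.2453  0.1096] [179.9   0.3 131.1] t 9.8 open 0.0172 gf 54.4 F [-2.4 -0.4  7.7] Tz 0.004 q6 21
```

Request:
move_arm(offset=[[0,0,0],[0,0,0],[0,0,0],[0,0,0],[0,0,0]], twist=[[0,0,0.13],[0,0,0.13],[0,0,0.13],[0,0,0.13],[0,0,0.13]], grip=[0,0,0,0,0])

```text
time: 10.3
ee_pos: [0.4554, -0.245, 0.1096]
tcp_rot: [179.7, 0.2, 93.6]
wrist_force: [-1.3, 1.1, 5.5]
opening: 0.0168
grasp_force: 54.2
```

```bash
python3 - <<'E'
from h import *
path([])
E
```

```text
at [ 0.4554 -0.245   0.1096] [179.7   0.2  93.6] t 10.3 open 0.0168 gf 54.2 F [-1.3  1.1  5.5] Tz 0.152 q6 58
```

Request:
move_arm(offset=[[0,0,0],[0,0,0],[0,0,0]], twist=[[0,0,0.06],[0,0,0.04],[0,0,0]], grip=[0,0,0])

```text
time: 10.6
ee_pos: [0.4554, -0.245, 0.1096]
tcp_rot: [179.7, 0.2, 88.1]
wrist_force: [0.1, 1.4, 4.7]
opening: 0.0167
grasp_force: 54.2
```

```bash
python3 - <<'E'
from h import *
path([])
E
```

```text
at [ 0.4554 -0.245   0.1096] [179.7   0.2  88.1] t 10.6 open 0.0167 gf 54.2 F [0.1 1.4 4.7] Tz -0.094 q6 64
```

Request:
move_arm(offset=[[0,0,0],[0,0,0],[0,0,0]], twist=[[0,0,0.05],[0,0,0.03],[0,0,0]], grip=[0,0,0])

```text
time: 10.9
ee_pos: [0.4551, -0.2448, 0.1096]
tcp_rot: [179.7, 0.1, 83.5]
wrist_force: [-2.6, 2.9, 7.0]
opening: 0.0168
grasp_force: 54.4
```

```bash
python3 - <<'E'
from h import *
path([])
E
```

```text
at [ 0.4551 -0.2448  0.1096] [1.797e+02 1.000e-01 8.350e+01] t 10.9 open 0.0168 gf 54.4 F [-2.6  2.9  7. ] Tz 0.178 q6 68
```

Request:
move_arm(offset=[[0,0,0],[0,0,0],[0,0,0]], twist=[[0,0,0.03],[0,0,0.03],[0,0,0]], grip=[0,0,0])

```text
time: 11.2
ee_pos: [0.4547, -0.2443, 0.1096]
tcp_rot: [179.8, 0.1, 80.1]
wrist_force: [-4.1, 4.8, 8.3]
opening: 0.017
grasp_force: 54.8
```

```bash
python3 - <<'E'
from h import *
path([])
E
```

```text
at [ 0.4547 -0.2443  0.1096] [1.798e+02 1.000e-01 8.010e+01] t 11.2 open 0.017 gf 54.8 F [-4.1  4.8  8.3] Tz 0.395 q6 72
```

Request:
move_arm(offset=[[0,0,0],[0,0,0],[0,0,0]], twist=[[0,0,0.03],[0,0,0.02],[0,0,0]], grip=[0,0,0])

```text
time: 11.5
ee_pos: [0.4549, -0.2445, 0.1096]
tcp_rot: [179.7, 0.1, 77.3]
wrist_force: [-2.7, 4.1, 8.3]
opening: 0.0166
grasp_force: 54.7
```

```bash
python3 - <<'E'
from h import *
path([])
look(save='j2.png',jig0=(.4545,-.2435))
E
```

```text
at [ 0.4549 -0.2445  0.1096] [1.797e+02 1.000e-01 7.730e+01] t 11.5 open 0.0166 gf 54.7 F [-2.7  4.1  8.3] Tz 0.454 q6 74
top jig rect [ 479.4 -196.8] ((38.157005310058594, 84.91317749023438), 63.82061767578125) fit [ 4.7980e-01 -2.2380e-01 -6.7511e+00  3.0000e-03  1.3400e+02]
side jig rect [ 456.1 -244.6] ((104.9070816040039, 110.29703521728516), 84.7169418334961) fit [ 4.5690e-01 -2.4630e-01 -6.4318e+00  9.0000e-04  3.6300e+02]
```

Request:
move_arm(offset=[[0,0,0],[0,0,0],[0,0,0],[0,0,2],[0,0,1.8]], twist=[[0,0,0],[0,0,0],[0,0,0],[0,0,0],[0,0,0]], grip=[0.7,0.7,0.7,0.7,0.7])

```text
time: 12.1
ee_pos: [0.4549, -0.2451, 0.0698]
tcp_rot: [179.8, 0.1, 77.3]
wrist_force: [-0.0, -0.4, 0.4]
opening: 0.0601
grasp_force: 0.0
```

Request:
move_arm(offset=[[0,0,0],[0,0,0],[0,0,0],[0,0,0],[0,0,0]], twist=[[0,0,0],[0,0,0],[0,0,0],[0,0,0],[0,0,0]], grip=[0.3,0,0,0,0])

```text
time: 12.6
ee_pos: [0.4544, -0.2449, 0.0703]
tcp_rot: [179.8, 0.1, 77.3]
wrist_force: [-3.3, 0.3, -3.2]
opening: 0.0353
grasp_force: 51.4
```

```bash
python3 - <<'E'
from h import *
a=np.radians(7.3); L=lambda s,z:(.640-np.sin(a)*s,-.0445+np.cos(a)*s,z,97.3)
print(L(-.02,0))
path([(.4549,-.2445,.145,84),L(-.03,.165),L(-.03,.1255)])
E
```

```text
(np.float64(0.642541292172027), np.float64(-0.06433788885180058), 0, 97.3)
at [ 0.4544 -0.2449  0.0703] [1.798e+02 1.000e-01 7.730e+01] t 12.6 open 0.0353 gf 51.4 F [-3.3  0.3 -3.2] Tz 0.106 q6 74
leg (0.4549, -0.2445, 0.145, 84) n 2 tw [0.0013, 0.001, -0.0587] q6 ~ 68
[[0.02, 0.03, -3.73], [0.02, 0.03, -3.73]]
leg (np.float64(0.6438119382580405), np.float64(-0.07425683327770088), 0.165, 97.3) n 6 tw [0.0, 0.0, -0.0387] q6 ~ 76
[[3.15, 2.83, -0.33], [3.04, 2.95, -0.33], [2.92, 3.07, -0.33], [2.8, 3.18, -0.33], [2.68, 3.29, -0.33], [2.55, 3.39, -0.33]]
leg (np.float64(0.6438119382580405), np.float64(-0.07425683327770088), 0.1255, 97.3) n 1 tw [0.0, 0.0, 0.0] q6 ~ 76
[[0.0, -0.0, 3.95]]
```

Request:
move_arm(offset=[[0,0,-1],[0,0,-2],[0,0,-3],[0,0,-3],[0,0,-0.5]], twist=[[0,0,0],[0,0,0],[0,0,0],[0,0,-0.06],[0,0,-0.06]], grip=[0,0,0,0,0])

```text
time: 13.1
ee_pos: [0.4559, -0.2455, 0.1705]
tcp_rot: [179.4, 0.3, 84.3]
wrist_force: [1.3, 0.1, -2.4]
opening: 0.0355
grasp_force: 51.6
```

```bash
cat >> h.py <<'E'
a=np.radians(7.3); L=lambda s,z:(round(.640-np.sin(a)*s,4),round(-.0445+np.cos(a)*s,4),z,97.3)
E
python3 - <<'E'
from h import *
path([L(-.08,.165),L(-.08,.1255)])
look(save='j3.png',jig0=(.4545,-.2435))
E
```

```text
at [ 0.4559 -0.2455  0.1705] [179.4   0.3  84.3] t 13.1 open 0.0355 gf 51.6 F [ 1.3  0.1 -2.4] Tz 0.003 q6 67
leg (np.float64(0.6502), np.float64(-0.1239), 0.165, 97.3) n 6 tw [0.0015, 0.001, -0.0379] q6 ~ 72
[[2.34, 3.02, 0.11], [2.22, 3.11, 0.11], [2.1, 3.19, 0.1], [1.98, 3.26, 0.1], [1.86, 3.34, 0.1], [1.73, 3.41, 0.09]]
leg (np.float64(0.6502), np.float64(-0.1239), 0.1255, 97.3) n 1 tw [0.0, 0.0, 0.0] q6 ~ 72
[[0.0, -0.0, 3.95]]
top jig rect [ 474.2 -200.5] ((30.950742721557617, 88.80767059326172), 64.7235107421875) fit [ 4.68200e-01 -2.16000e-01  1.68044e+01  3.30000e-03  1.46000e+02]
side jig rect [ 456.2 -244.6] ((107.25432586669922, 109.81587982177734), 83.43743896484375) fit [ 4.5680e-01 -2.4600e-01 -5.8678e+00  1.0000e-03  4.4800e+02]
```

Request:
move_arm(offset=[[2.3,3.0,0.1],[2.2,3.1,0.1],[2.1,3.2,0.1],[2.0,3.3,0.1],[1.9,3.3,0.1]], twist=[[0.0015,0.001,-0.038],[0.0015,0.001,-0.038],[0.0015,0.001,-0.038],[0.0015,0.001,-0.038],[0.0015,0.001,-0.038]], grip=[0,0,0,0,0])

```text
time: 13.7
ee_pos: [0.6173, -0.1427, 0.1595]
tcp_rot: [-179.7, -0.2, 95.0]
wrist_force: [-0.0, -0.4, -1.6]
opening: 0.0356
grasp_force: 51.4
```

Request:
move_arm(offset=[[1.7,3.4,0.1],[0,0,0],[0,0,0]], twist=[[0.0015,0.001,-0.038],[0,0,0],[0,0,0]], grip=[0,0,0])

```text
time: 14.0
ee_pos: [0.6487, -0.1232, 0.1576]
tcp_rot: [-179.5, -0.3, 97.2]
wrist_force: [-1.1, -0.5, -2.5]
opening: 0.0359
grasp_force: 51.7
```

```bash
python3 - <<'E'
from h import *
path([L(-.08,.1255)])
ps=look(boxes=[(.6502,-.1239,.112)],save='l1.png')
E
```

```text
at [ 0.6487 -0.1232  0.1576] [-179.5   -0.3   97.2] t 14.0 open 0.0359 gf 51.7 F [-1.1 -0.5 -2.5] Tz -0.044 q6 72
leg (np.float64(0.6502), np.float64(-0.1239), 0.1255, 97.3) n 1 tw [-0.0079, -0.0047, -0.0018] q6 ~ 72
[[-0.11, 0.17, 3.21]]
top [  0.6502  -0.1239 -90.          nan   0.    ] [  0.6502  -0.1239 -90.          nan   0.    ] 0.0
side [ 6.50800e-01 -1.18500e-01 -8.08432e+01  1.90000e-03  3.65000e+02] [ 6.533000e-01 -1.180000e-01  1.026125e+02  3.800000e-03  1.110000e+02] 3.5
  return _methods._mean(a, axis=axis, dtype=dtype,
  ret = ret.dtype.type(ret / rcount)
```

Lower to contact.

Request:
move_arm(offset=[[-0.1,0.15,1.5],[0,0,1],[0,0,0.5],[0,0,0.3],[0,0,0]], twist=[[-0.008,-0.005,0],[0,0,0],[0,0,0],[0,0,0],[0,0,0]], grip=[0,0,0,0,0])

```text
time: 14.6
ee_pos: [0.6498, -0.1248, 0.1258]
tcp_rot: [179.9, 0.0, 97.2]
wrist_force: [-0.4, 0.9, -3.1]
opening: 0.0354
grasp_force: 51.8
```

Request:
move_arm(offset=[[0,0,0.15],[0,0,0.1],[0,0,0]], twist=[[0,0,0],[0,0,0],[0,0,0]], grip=[0,0,0])

```text
time: 14.9
ee_pos: [0.6502, -0.1246, 0.1235]
tcp_rot: [179.9, 0.0, 97.2]
wrist_force: [-0.2, 0.4, -2.0]
opening: 0.0353
grasp_force: 51.8
```

Request:
move_arm(offset=[[0,0,0.1],[0,0,0.05],[0,0,0]], twist=[[0,0,0],[0,0,0],[0,0,0]], grip=[0,0,0])

```text
time: 15.2
ee_pos: [0.6502, -0.1245, 0.122]
tcp_rot: [179.9, 0.0, 97.2]
wrist_force: [0.9, 0.3, -1.4]
opening: 0.0357
grasp_force: 51.8
```

Request:
move_arm(offset=[[0,0,0],[0,0,0],[0,0,0],[0,0,-4],[0,0,-4]], twist=[[0,0,0],[0,0,0],[0,0,0],[0,0,0],[0,0,0]], grip=[0.7,0.7,0.7,0.8,0.8])

```text
time: 15.7
ee_pos: [0.6492, -0.1244, 0.2018]
tcp_rot: [-180.0, -0.0, 97.2]
wrist_force: [0.8, -0.5, 0.3]
opening: 0.0685
grasp_force: 0.0
```

```bash
python3 - <<'E'
from h import *
path([(.52,.05,.19,101),(.498,.2187,.17,104),(.498,.2187,.0525,104)])
E
```

```text
at [ 0.6492 -0.1244  0.2018] [-180.    -0.    97.2] t 15.7 open 0.0685 gf 0.0 F [ 0.8 -0.5  0.3] Tz 0.006 q6 72
leg (0.52, 0.05, 0.19, 101) n 5 tw [-0.0001, -0.0, -0.0132] q6 ~ 84
[[3.78, -2.13, 0.24], [3.81, -2.07, 0.24], [3.84, -2.02, 0.24], [3.87, -1.97, 0.24], [3.89, -1.92, 0.24]]
leg (0.498, 0.2187, 0.17, 104) n 4 tw [-0.0, 0.0, -0.0131] q6 ~ 100
[[4.24, 0.26, 0.5], [4.24, 0.32, 0.5], [4.24, 0.38, 0.5], [4.23, 0.43, 0.5]]
leg (0.498, 0.2187, 0.0525, 104) n 3 tw [0.0, 0.0, 0.0] q6 ~ 100
[[0.0, -0.0, 3.92], [0.0, -0.0, 3.92], [0.0, -0.0, 3.92]]
```

Request:
move_arm(offset=[[3.8,-2.1,0.2],[3.8,-2.1,0.2],[3.8,-2.0,0.2],[3.9,-2.0,0.3],[3.9,-1.9,0.3]], twist=[[0,0,-0.013],[0,0,-0.013],[0,0,-0.013],[0,0,-0.013],[0,0,-0.013]], grip=[0.8,0.8,0.8,0.8,0.8])

```text
time: 16.2
ee_pos: [0.5199, 0.0511, 0.1897]
tcp_rot: [179.8, 0.1, 101.0]
wrist_force: [1.3, 1.2, -0.1]
opening: 0.0679
grasp_force: 0.0
```

Request:
move_arm(offset=[[4.2,0.3,0.5],[4.2,0.3,0.5],[4.2,0.4,0.5],[4.2,0.4,0.5],[0,0,0]], twist=[[0,0,-0.013],[0,0,-0.013],[0,0,-0.013],[0,0,-0.013],[0,0,0]], grip=[0.8,0.8,0.8,0.8,0.8])

```text
time: 16.7
ee_pos: [0.4986, 0.2211, 0.1688]
tcp_rot: [179.9, 0.0, 104.2]
wrist_force: [0.1, -1.2, -0.2]
opening: 0.0684
grasp_force: 0.0
```

```bash
python3 - <<'E'
from h import *
path([(.498,.2187,.0525,104)])
ps=look(jig0=(.4545,-.2445),boxes=[(.6502,-.1239,.07),(.4583,.3378,0)],save='k1.png')
E
```

```text
at [0.4986 0.2211 0.1688] [179.9   0.  104.2] t 16.7 open 0.0684 gf 0.0 F [ 0.1 -1.2 -0.2] Tz 0.017 q6 100
leg (0.498, 0.2187, 0.0525, 104) n 3 tw [0.0005, 0.0, 0.0012] q6 ~ 100
[[-0.07, -0.04, 3.88], [-0.07, -0.04, 3.88], [-0.07, -0.04, 3.88]]
top jig rect [ 454.5 -244.1] ((100.95535278320312, 110.34602355957031), 84.04785919189453) fit [ 4.5410e-01 -2.4430e-01 -6.9455e+00  2.1000e-03  7.4900e+02]
top [ 6.5030e-01 -1.2270e-01  9.1849e+00  8.0000e-04  1.7200e+02] [ 6.50000e-01 -1.22200e-01  1.03828e+01  8.00000e-04  7.20000e+01] 1.2
top [  0.4583   0.3378 -90.          nan   0.    ] [  0.4583   0.3378 -90.          nan   0.    ] 0.0
side jig rect [ 456.5 -243.4] ((102.94131469726562, 109.84520721435547), 84.39521789550781) fit [ 4.569e-01 -2.462e-01 -6.495e+00  1.100e-03  4.400e+02]
side [  0.6502  -0.1239 -90.          nan   0.    ] [  0.6502  -0.1239 -90.          nan   0.    ] 0.0
side [ 4.591e-01  3.368e-01 -7.348e-01  5.000e-04  5.730e+02] [4.59200e-01 3.36800e-01 4.54322e+01 5.00000e-04 1.87000e+02] 46.2
  return _methods._mean(a, axis=axis, dtype=dtype,
  ret = ret.dtype.type(ret / rcount)
```

Request:
move_arm(offset=[[-0.1,-0.05,3.9],[-0.1,0,3.9],[0,0,3.8],[0,0,0],[0,0,0]], twist=[[0,0,0],[0,0,0],[0,0,0],[0,0,0],[0,0,0]], grip=[0.8,0.8,0.8,0.5,0.3])

```text
time: 17.3
ee_pos: [0.5001, 0.2141, 0.0544]
tcp_rot: [179.9, 0.1, 103.8]
wrist_force: [-7.1, -4.0, 5.6]
opening: 0.0404
grasp_force: 2.7
```

Request:
move_arm(offset=[[0,0,0],[0,0,0],[0,0,0],[0,0,0]], twist=[[0,0,0],[0,0,0],[0,0,0],[0,0,0]], grip=[0,0,0,0])

```text
time: 17.7
ee_pos: [0.5009, 0.2153, 0.0552]
tcp_rot: [179.7, 0.1, 103.9]
wrist_force: [-0.6, -1.0, 6.4]
opening: 0.0352
grasp_force: 53.7
```

```bash
python3 - <<'E'
from h import *
path([(.498,.2187,.16,104),(.4548,-.2445,.155,84),(.4548,-.2445,.1,84)],step=4.6)
E
```

```text
at [0.5009 0.2153 0.0552] [1.797e+02 1.000e-01 1.039e+02] t 17.7 open 0.0352 gf 53.7 F [-0.6 -1.   6.4] Tz -0.039 q6 99
leg (0.498, 0.2187, 0.16, 104) n 3 tw [0.0016, 0.0003, -0.0005] q6 ~ 100
[[0.13, -0.05, -3.49], [0.13, -0.05, -3.49], [0.13, -0.06, -3.49]]
leg (0.4548, -0.2445, 0.155, 84) n 11 tw [0.0, -0.0, 0.0317] q6 ~ 68
[[-3.99, -1.4, 0.05], [-4.03, -1.27, 0.05], [-4.07, -1.14, 0.05], [-4.11, -1.01, 0.05], [-4.14, -0.88, 0.05], [-4.16, -0.75, 0.05], [-4.18, -0.62, 0.05], [-4.2, -0.49, 0.05], [-4.21, -0.35, 0.05], [-4.22, -0.22, 0.05], [-4.23, -0.08, 0.05]]
leg (0.4548, -0.2445, 0.1, 84) n 2 tw [0.0, 0.0, 0.0] q6 ~ 68
[[0.0, -0.0, 2.75], [0.0, -0.0, 2.75]]
```

Request:
move_arm(offset=[[0,0,-3.5],[0,0,-3.5],[0,0,-3.5],[-4,-1.5,0],[-4,-1.4,0]], twist=[[0,0,0],[0,0,0],[0,0,0],[0,0,0.032],[0,0,0.032]], grip=[0,0,0,0,0])

```text
time: 18.2
ee_pos: [0.4899, 0.1306, 0.16]
tcp_rot: [179.7, 0.0, 100.3]
wrist_force: [0.2, -0.6, -2.4]
opening: 0.0355
grasp_force: 52.8
```

Request:
move_arm(offset=[[-4.1,-1.2,0],[-4.1,-1.0,0],[-4.1,-0.9,0],[-4.2,-0.8,0],[-4.2,-0.6,0]], twist=[[0,0,0.032],[0,0,0.032],[0,0,0.032],[0,0,0.032],[0,0,0.032]], grip=[0,0,0,0,0])

```text
time: 18.7
ee_pos: [0.4681, -0.0819, 0.1591]
tcp_rot: [179.8, 0.0, 91.0]
wrist_force: [0.4, -0.6, -2.1]
opening: 0.0352
grasp_force: 52.8
```

Request:
move_arm(offset=[[-4.2,-0.5,0],[-4.2,-0.4,0],[-4.2,-0.2,0],[-4.2,-0.1,0],[0,0,0]], twist=[[0,0,0.032],[0,0,0.032],[0,0,0.032],[0,0,0.032],[0,0,0]], grip=[0,0,0,0,0])

```text
time: 19.2
ee_pos: [0.4509, -0.252, 0.1586]
tcp_rot: [179.9, 0.1, 83.4]
wrist_force: [-0.1, 0.4, -1.9]
opening: 0.0351
grasp_force: 52.8
```

```bash
python3 - <<'E'
from h import *
path([(.4543,-.2485,.10,84)],step=2.5)
look(jig0=(.4545,-.2445))
E
```

```text
at [ 0.4509 -0.252   0.1586] [1.799e+02 1.000e-01 8.340e+01] t 19.2 open 0.0351 gf 52.8 F [-0.1  0.4 -1.9] Tz -0.04 q6 67
leg (0.4543, -0.2485, 0.1, 84) n 3 tw [0.0008, 0.0005, -0.0032] q6 ~ 67
[[0.13, 0.1, 1.95], [0.13, 0.1, 1.95], [0.13, 0.1, 1.95]]
top jig rect [ 464.1 -203.6] ((42.030975341796875, 113.18074798583984), 67.06867218017578) fit [ 4.56500e-01 -2.26200e-01 -3.83823e+01  2.60000e-03  1.79000e+02]
side jig rect [ 456.2 -244.8] ((106.01280975341797, 109.38761138916016), 84.40907287597656) fit [ 4.569e-01 -2.461e-01 -6.320e+00  1.000e-03  4.450e+02]
```

Request:
move_arm(offset=[[0.15,0.1,2],[0.15,0.1,1.9],[0.1,0.1,1.9],[0,0,0.5],[0,0,0]], twist=[[0,0,-0.005],[0,0,-0.005],[0,0,0],[0,0,0],[0,0,0]], grip=[0,0,0,0,0])

```text
time: 19.8
ee_pos: [0.4553, -0.2432, 0.0959]
tcp_rot: [179.9, -0.0, 84.4]
wrist_force: [0.0, 0.5, -1.8]
opening: 0.0352
grasp_force: 52.7
```

```bash
python3 - <<'E'
from h import *
path([(.4543,-.2485,.0732,84)],step=2.5)
E
```

```text
at [ 0.4553 -0.2432  0.0959] [179.9  -0.   84.4] t 19.8 open 0.0352 gf 52.7 F [ 0.   0.5 -1.8] Tz -0.044 q6 67
leg (0.4543, -0.2485, 0.0732, 84) n 1 tw [0.0021, -0.0001, 0.0075] q6 ~ 67
[[-0.54, -0.05, 2.27]]
```

Request:
move_arm(offset=[[-0.5,-0.1,0.2],[0,0,0.7],[0,0,0.6],[0,0,0.4],[0,0,0]], twist=[[0,0,0.007],[0,0,0],[0,0,0],[0,0,0],[0,0,0]], grip=[0,0,0,0,0])

```text
time: 20.3
ee_pos: [0.4532, -0.2491, 0.0756]
tcp_rot: [180.0, -0.0, 83.9]
wrist_force: [0.6, -0.1, -2.1]
opening: 0.0355
grasp_force: 52.7
```

Request:
move_arm(offset=[[0,0,0],[0,0,0]], twist=[[0,0,0],[0,0,0]], grip=[0,0])

```text
time: 20.5
ee_pos: [0.4538, -0.2494, 0.0768]
tcp_rot: [179.9, 0.0, 83.9]
wrist_force: [-0.1, -0.1, -2.1]
opening: 0.0351
grasp_force: 52.7
```

Request:
move_arm(offset=[[0,0,0.2],[0,0,0.15],[0,0,0],[0,0,0]], twist=[[0,0,0],[0,0,0],[0,0,0],[0,0,0]], grip=[0,0,0,0])

```text
time: 20.9
ee_pos: [0.4538, -0.2494, 0.0733]
tcp_rot: [179.9, 0.0, 83.9]
wrist_force: [-0.4, -0.0, 1.6]
opening: 0.0351
grasp_force: 53.0
```

Request:
move_arm(offset=[[0,0,0],[0,0,0],[0,0,-3],[0,0,-4.5],[0,0,-4]], twist=[[0,0,0],[0,0,0],[0,0,0],[0,0,-0.146],[0,0,-0.146]], grip=[0.6,0.6,0.6,0.6,0.6])

```text
time: 21.4
ee_pos: [0.4532, -0.2491, 0.1896]
tcp_rot: [179.9, 0.0, 101.0]
wrist_force: [0.7, -0.7, -0.1]
opening: 0.0514
grasp_force: 0.0
```

Request:
move_arm(offset=[[0,0,0],[0,0,0],[0,0,0],[0,0,0],[0,0,0]], twist=[[0,0,-0.146],[0,0,-0.146],[0,0,-0.146],[0,0,-0.146],[0,0,-0.146]], grip=[0.6,0.6,0.6,0.6,0.6])

```text
time: 21.9
ee_pos: [0.4535, -0.2493, 0.1881]
tcp_rot: [179.9, 0.1, 142.8]
wrist_force: [-1.2, -0.7, -0.4]
opening: 0.051
grasp_force: 0.0
```

Request:
move_arm(offset=[[0,0,0],[0,0,0]], twist=[[0,0,-0.146],[0,0,0]], grip=[0.6,0.6])

```text
time: 22.1
ee_pos: [0.4535, -0.2493, 0.1881]
tcp_rot: [180.0, 0.1, 151.0]
wrist_force: [-0.6, -0.0, -0.0]
opening: 0.051
grasp_force: 0.0
```

```bash
python3 - <<'E'
from h import *
path([(.4545,-.2450,.109,151)])
look(save='j1.png',jig0=(.4545,-.2445),boxes=[(.4545,-.245,.018)])
E
```

```text
at [ 0.4535 -0.2493  0.1881] [1.80e+02 1.00e-01 1.51e+02] t 22.1 open 0.051 gf 0.0 F [-0.6 -0.  -0. ] Tz -0.006 q6 0
leg (0.4545, -0.245, 0.109, 151) n 2 tw [0.0003, 0.0011, -0.0002] q6 ~ 1
[[0.07, 0.21, 3.95], [0.06, 0.21, 3.95]]
top jig rect [ 462.7 -208.6] ((27.414369583129883, 98.68132781982422), 83.7325668334961) fit [ 4.79900e-01 -2.09500e-01  1.58534e+01  3.20000e-03  1.33000e+02]
top [ 4.58900e-01 -2.28400e-01  7.51539e+01  3.40000e-03  7.90000e+01] [  0.4589  -0.2284 -90.          nan   0.    ] 14.8
side jig rect [ 455.9 -243.7] ((99.95048522949219, 110.43635559082031), 85.28916931152344) fit [ 4.5670e-01 -2.4620e-01 -5.8377e+00  1.2000e-03  3.6800e+02]
side [ 4.54500e-01 -2.36100e-01 -7.52394e+01  5.10000e-03  3.99000e+02] [ 4.5670e-01 -2.4520e-01  5.9788e+01  8.0000e-04  7.1000e+01] -45.0
  return _methods._mean(a, axis=axis, dtype=dtype,
  ret = ret.dtype.type(ret / rcount)
```

Request:
move_arm(offset=[[0.1,0.2,3.9],[0.05,0.2,4.0],[0,0,0],[0,0,0],[0,0,0]], twist=[[0,0,0],[0,0,0],[0,0,0],[0,0,0],[0,0,0]], grip=[0.6,0.6,0.3,0.1,0])

```text
time: 22.7
ee_pos: [0.4551, -0.2456, 0.1113]
tcp_rot: [180.0, 0.3, 150.8]
wrist_force: [-1.5, -0.4, -2.0]
opening: 0.0167
grasp_force: 53.8
```

Request:
move_arm(offset=[[0,0,0],[0,0,0],[0,0,0]], twist=[[0,0,0],[0,0,0],[0,0,0]], grip=[0,0,0])

```text
time: 23.0
ee_pos: [0.455, -0.2456, 0.1106]
tcp_rot: [180.0, 0.3, 150.8]
wrist_force: [0.6, -0.7, 5.5]
opening: 0.0169
grasp_force: 55.0
```

```bash
python3 - <<'E'
from h import *
path([])
E
```

```text
at [ 0.455  -0.2456  0.1106] [180.    0.3 150.8] t 23.0 open 0.0169 gf 55.0 F [ 0.6 -0.7  5.5] Tz -0.012 q6 1
```

Request:
move_arm(offset=[[0,0,0],[0,0,0],[0,0,0],[0,0,0],[0,0,0]], twist=[[0,0,0.14],[0,0,0.14],[0,0,0.14],[0,0,0.14],[0,0,0.14]], grip=[0,0,0,0,0])

```text
time: 23.5
ee_pos: [0.4547, -0.2456, 0.1106]
tcp_rot: [179.8, 0.2, 110.4]
wrist_force: [-2.7, -1.8, 7.2]
opening: 0.0165
grasp_force: 55.0
```

Request:
move_arm(offset=[[0,0,0],[0,0,0],[0,0,0],[0,0,0],[0,0,0]], twist=[[0,0,0.14],[0,0,0.14],[0,0,0.12],[0,0,0.06],[0,0,0]], grip=[0,0,0,0,0])

```text
time: 24.0
ee_pos: [0.4546, -0.2457, 0.1106]
tcp_rot: [179.8, 0.1, 84.2]
wrist_force: [-2.3, -1.0, 7.0]
opening: 0.0164
grasp_force: 55.0
```

```bash
python3 - <<'E'
from h import *
path([])
E
```

```text
at [ 0.4546 -0.2457  0.1106] [1.798e+02 1.000e-01 8.420e+01] t 24.0 open 0.0164 gf 55.0 F [-2.3 -1.   7. ] Tz -0.077 q6 67
```

Request:
move_arm(offset=[[0,0,0],[0,0,0],[0,0,0]], twist=[[0,0,0.05],[0,0,0.03],[0,0,0]], grip=[0,0,0])

```text
time: 24.3
ee_pos: [0.4545, -0.2457, 0.1106]
tcp_rot: [179.8, 0.1, 79.7]
wrist_force: [-2.4, -1.6, 7.7]
opening: 0.0167
grasp_force: 55.1
```

```bash
python3 - <<'E'
from h import *
path([])
look(jig0=(.4545,-.2445))
E
```

```text
at [ 0.4545 -0.2457  0.1106] [1.798e+02 1.000e-01 7.970e+01] t 24.3 open 0.0167 gf 55.1 F [-2.4 -1.6  7.7] Tz -0.048 q6 72
top jig rect [ 475.7 -201.3] ((28.3952693939209, 87.50923919677734), 64.82176208496094) fit [ 4.66400e-01 -2.15700e-01  1.48946e+01  2.70000e-03  1.26000e+02]
side jig rect [ 456.4 -243.4] ((101.34127044677734, 109.56244659423828), 83.65904998779297) fit [ 4.5680e-01 -2.4630e-01 -6.0361e+00  1.0000e-03  3.6700e+02]
```

Request:
move_arm(offset=[[0,0,0],[0,0,0],[0,0,0]], twist=[[0,0,0.04],[0,0,0.03],[0,0,0]], grip=[0,0,0])

```text
time: 24.7
ee_pos: [0.4546, -0.2455, 0.1106]
tcp_rot: [179.8, 0.1, 75.7]
wrist_force: [-2.0, -1.5, 7.4]
opening: 0.0165
grasp_force: 55.2
```

```bash
python3 - <<'E'
from h import *
path([])
E
```

```text
at [ 0.4546 -0.2455  0.1106] [1.798e+02 1.000e-01 7.570e+01] t 24.7 open 0.0165 gf 55.2 F [-2.  -1.5  7.4] Tz 0.442 q6 76
```

Request:
move_arm(offset=[[0,0,0],[0,0,0],[0,0,0]], twist=[[0,0,0.03],[0,0,0.02],[0,0,0]], grip=[0,0,0])

```text
time: 25.0
ee_pos: [0.4548, -0.2455, 0.1106]
tcp_rot: [179.7, 0.0, 72.9]
wrist_force: [-1.3, -0.7, 7.3]
opening: 0.0165
grasp_force: 55.1
```

```bash
python3 - <<'E'
from h import *
path([])
look(jig0=(.4545,-.2445))
E
```

```text
at [ 0.4548 -0.2455  0.1106] [179.7   0.   72.9] t 25.0 open 0.0165 gf 55.1 F [-1.3 -0.7  7.3] Tz 0.536 q6 79
top jig rect [ 471.5 -205. ] ((26.13025665283203, 92.863525390625), 70.75598907470703) fit [ 4.58100e-01 -2.17900e-01 -5.35854e+01  2.90000e-03  1.41000e+02]
side jig rect [ 456.6 -242.2] ((101.83824920654297, 110.22740936279297), 80.88822174072266) fit [ 4.57000e-01 -2.46100e-01 -1.01612e+01  1.00000e-03  3.58000e+02]
```

Request:
move_arm(offset=[[0,0,0],[0,0,0],[0,0,0],[0,0,2],[0,0,1.9]], twist=[[0,0,0],[0,0,0],[0,0,0],[0,0,0],[0,0,0]], grip=[0.7,0.7,0.7,0.7,0.7])

```text
time: 25.6
ee_pos: [0.4546, -0.2452, 0.0698]
tcp_rot: [179.8, -0.0, 72.9]
wrist_force: [-0.3, -0.5, -1.1]
opening: 0.0598
grasp_force: 0.0
```

Request:
move_arm(offset=[[0,0,0],[0,0,0],[0,0,0],[0,0,0],[0,0,0]], twist=[[0,0,0],[0,0,0],[0,0,0],[0,0,0],[0,0,0]], grip=[0.3,0,0,0,0])

```text
time: 26.1
ee_pos: [0.4544, -0.2451, 0.0706]
tcp_rot: [179.9, -0.0, 72.9]
wrist_force: [-0.9, 0.1, -1.4]
opening: 0.0355
grasp_force: 51.0
```

Request:
move_arm(offset=[[0,0,-1],[0,0,-2],[0,0,-3],[0,0,-3],[0,0,0]], twist=[[0,0,0],[0,0,0],[0,0,0],[0,0,-0.06],[0,0,0]], grip=[0,0,0,0,0])

```text
time: 26.6
ee_pos: [0.4557, -0.246, 0.1655]
tcp_rot: [179.5, 0.1, 76.4]
wrist_force: [-0.4, -0.7, -1.6]
opening: 0.0352
grasp_force: 51.0
```

```bash
python3 - <<'E'
from h import *
path([L(.02,.165)])
look(jig0=(.4545,-.2445))
E
```

```text
at [ 0.4557 -0.246   0.1655] [1.795e+02 1.000e-01 7.640e+01] t 26.6 open 0.0352 gf 51.0 F [-0.4 -0.7 -1.6] Tz 0.053 q6 75
leg (np.float64(0.6375), np.float64(-0.0247), 0.165, 97.3) n 7 tw [0.0013, 0.0005, -0.052] q6 ~ 80
[[3.68, 1.78, 0.02], [3.58, 1.97, 0.02], [3.48, 2.16, 0.01], [3.36, 2.33, 0.01], [3.23, 2.51, 0.01], [3.1, 2.67, 0.01], [2.96, 2.83, 0.01]]
top jig rect [ 471.1 -199.9] ((29.099563598632812, 103.9168701171875), 62.68711471557617) fit [ 4.61300e-01 -2.23000e-01  2.09925e+01  2.50000e-03  1.36000e+02]
side jig rect [ 456.6 -244.7] ((103.25575256347656, 109.2377700805664), 80.04130554199219) fit [ 4.57300e-01 -2.46200e-01 -1.03709e+01  1.00000e-03  4.31000e+02]
```

```bash
python3 - <<'E'
from h import *
path([(.50,-.08,.165,88),L(.02,.165)])
E
```

```text
at [ 0.4545 -0.2453  0.1611] [179.8   0.   76.3] t 26.7 open 0.0354 gf 51.0 F [-0.7  0.3 -3.4] Tz 0.04 q6 75
leg (0.5, -0.08, 0.165, 88) n 4 tw [0.001, 0.0002, -0.051] q6 ~ 83
[[4.28, 0.13, -0.1], [4.27, 0.35, -0.1], [4.25, 0.56, -0.1], [4.21, 0.78, -0.1]]
leg (np.float64(0.6375), np.float64(-0.0247), 0.165, 97.3) n 4 tw [0.0, 0.0, -0.0406] q6 ~ 80
[[1.5, 3.39, 0.0], [1.36, 3.45, 0.0], [1.22, 3.5, 0.0], [1.08, 3.54, 0.0]]
```

Request:
move_arm(offset=[[4.3,0.1,-0.1],[4.3,0.3,-0.1],[4.2,0.6,-0.1],[4.2,0.8,-0.1],[1.5,3.4,0]], twist=[[0.001,0,-0.051],[0.001,0,-0.051],[0.001,0,-0.051],[0.001,0,-0.051],[0,0,-0.04]], grip=[0,0,0,0,0])

```text
time: 27.2
ee_pos: [0.5324, -0.0628, 0.1635]
tcp_rot: [-179.8, -0.0, 90.5]
wrist_force: [1.3, -1.4, -0.8]
opening: 0.0349
grasp_force: 51.0
```

Request:
move_arm(offset=[[1.4,3.4,0],[1.2,3.5,0],[1.1,3.5,0],[0,0,0],[0,0,0]], twist=[[0,0,-0.04],[0,0,-0.04],[0,0,-0.04],[0,0,0],[0,0,0]], grip=[0,0,0,0,0])

```text
time: 27.7
ee_pos: [0.6357, -0.0239, 0.1615]
tcp_rot: [-179.7, -0.0, 97.2]
wrist_force: [0.2, 0.4, -1.4]
opening: 0.0357
grasp_force: 51.2
```

```bash
python3 - <<'E'
from h import *
path([L(.02,.1226)])
E
```

```text
at [ 0.6357 -0.0239  0.1615] [-179.7   -0.    97.2] t 27.7 open 0.0357 gf 51.2 F [ 0.2  0.4 -1.4] Tz -0.005 q6 81
leg (np.float64(0.6375), np.float64(-0.0247), 0.1226, 97.3) n 1 tw [-0.0056, -0.0008, -0.0016] q6 ~ 80
[[-0.11, 0.19, 3.89]]
```

Request:
move_arm(offset=[[-0.1,0.15,2],[0,0,1.2],[0,0,0.4],[0,0,0.2],[0,0,0]], twist=[[-0.005,0,0],[0,0,0],[0,0,0],[0,0,0],[0,0,0]], grip=[0,0,0,0,0])

```text
time: 28.2
ee_pos: [0.6376, -0.0252, 0.1262]
tcp_rot: [179.8, -0.0, 97.2]
wrist_force: [-0.8, 0.2, -2.4]
opening: 0.0351
grasp_force: 51.3
```

Request:
move_arm(offset=[[0,0,0.1],[0,0,0],[0,0,0]], twist=[[0,0,0],[0,0,0],[0,0,0]], grip=[0,0,0])

```text
time: 28.5
ee_pos: [0.6379, -0.025, 0.1252]
tcp_rot: [179.8, -0.0, 97.2]
wrist_force: [0.3, 0.5, -1.8]
opening: 0.0351
grasp_force: 51.3
```

Request:
move_arm(offset=[[0,0,0.15],[0,0,0.15],[0,0,0],[0,0,0]], twist=[[0,0,0],[0,0,0],[0,0,0],[0,0,0]], grip=[0,0,0,0])

```text
time: 28.9
ee_pos: [0.6378, -0.025, 0.1219]
tcp_rot: [179.8, -0.0, 97.2]
wrist_force: [0.3, 0.5, -0.6]
opening: 0.0356
grasp_force: 51.3
```

Request:
move_arm(offset=[[0,0,0],[0,0,0],[0,0,0],[0,0,-4],[0,0,-4]], twist=[[0,0,0],[0,0,0],[0,0,0],[0,0,0],[0,0,0]], grip=[0.7,0.7,0.7,0.8,0.8])

```text
time: 29.4
ee_pos: [0.6367, -0.0251, 0.2016]
tcp_rot: [180.0, -0.0, 97.2]
wrist_force: [-0.1, -0.8, 0.8]
opening: 0.0684
grasp_force: 0.0
```

```bash
python3 - <<'E'
from h import *
path([(.50,.16,.2,92),(.4588,.3375,.17,89.2),(.4588,.3375,.0535,89.2)],step=4.7)
E
```

```text
at [ 0.6367 -0.0251  0.2016] [180.   -0.   97.2] t 29.4 open 0.0684 gf 0.0 F [-0.1 -0.8  0.8] Tz 0.024 q6 81
leg (0.5, 0.16, 0.2, 92) n 5 tw [0.0001, -0.0001, 0.0182] q6 ~ 106
[[4.02, -2.25, 0.03], [3.97, -2.32, 0.03], [3.93, -2.39, 0.03], [3.89, -2.46, 0.03], [3.84, -2.53, 0.03]]
leg (0.4588, 0.3375, 0.17, 89.2) n 4 tw [-0.0, -0.0, 0.0122] q6 ~ 127
[[4.47, -0.87, 0.75], [4.46, -0.93, 0.75], [4.45, -0.98, 0.75], [4.44, -1.04, 0.75]]
leg (0.4588, 0.3375, 0.0535, 89.2) n 3 tw [0.0, 0.0, 0.0] q6 ~ 127
[[0.0, -0.0, 3.88], [0.0, -0.0, 3.88], [0.0, -0.0, 3.88]]
```

Request:
move_arm(offset=[[4,-2.2,0],[4,-2.3,0],[3.9,-2.4,0],[3.9,-2.5,0],[3.9,-2.5,0]], twist=[[0,0,0.018],[0,0,0.018],[0,0,0.018],[0,0,0.018],[0,0,0.018]], grip=[0.8,0.8,0.8,0.8,0.8])

```text
time: 29.9
ee_pos: [0.5, 0.1616, 0.2017]
tcp_rot: [179.8, -0.0, 92.0]
wrist_force: [0.7, 0.1, 0.8]
opening: 0.0682
grasp_force: 0.0
```

Request:
move_arm(offset=[[4.4,-0.9,0.7],[4.4,-0.9,0.7],[4.4,-1.0,0.7],[4.4,-1.0,0.7],[0,0,0]], twist=[[0,0,0.012],[0,0,0.012],[0,0,0.012],[0,0,0.012],[0,0,0]], grip=[0.8,0.8,0.8,0.8,0.8])

```text
time: 30.4
ee_pos: [0.4583, 0.3399, 0.1721]
tcp_rot: [179.9, -0.0, 89.6]
wrist_force: [-0.2, -0.0, -0.9]
opening: 0.0683
grasp_force: 0.0
```

Request:
move_arm(offset=[[0,0,0],[0,0,0]], twist=[[0,0,0],[0,0,0]], grip=[0.8,0.8])

```text
time: 30.6
ee_pos: [0.4605, 0.3352, 0.1738]
tcp_rot: [179.8, -0.0, 89.3]
wrist_force: [-0.3, 1.3, 0.3]
opening: 0.0681
grasp_force: 0.0
```

```bash
python3 -W ignore - <<'E'
from h import *
path([(.4588,.3375,.0535,89.2)])
ps=look(jig0=(.4545,-.2445),boxes=[(.6502,-.1239,.07),(.6375,-.0247,.07)],save='k2.png')
E
```

```text
at [0.4605 0.3352 0.1738] [179.8  -0.   89.3] t 30.6 open 0.0681 gf 0.0 F [-0.3  1.3  0.3] Tz -0.002 q6 127
leg (0.4588, 0.3375, 0.0535, 89.2) n 3 tw [0.0012, -0.0002, 0.0005] q6 ~ 127
[[0.07, -0.07, 4.01], [0.07, -0.07, 4.01], [0.08, -0.06, 4.01]]
top jig rect [ 449.8 -270.4] ((100.44577026367188, 111.357666015625), 80.2721176147461) fit [ 4.50300e-01 -2.64100e-01 -1.50917e+01  2.30000e-03  7.63000e+02]
top [ 6.5040e-01 -1.2270e-01  7.7537e+00  8.0000e-04  1.5000e+02] [ 6.50000e-01 -1.21000e-01  1.37085e+01  1.20000e-03  7.20000e+01] 6.0
top [ 6.3890e-01 -2.4800e-02  9.6374e+00  1.0000e-03  1.5700e+02] [ 6.3840e-01 -2.2400e-02  9.0651e+00  9.0000e-04  7.3000e+01] -0.6
side jig rect [ 451.9 -270.5] ((101.6777114868164, 110.71890258789062), 78.46589660644531) fit [ 4.5230e-01 -2.7260e-01 -1.0484e+01  1.1000e-03  4.1200e+02]
side [  0.6502  -0.1239 -90.          nan   0.    ] [  0.6502  -0.1239 -90.          nan   0.    ] 0.0
side [ 6.375e-01 -2.470e-02 -9.000e+01        nan  0.000e+00] [ 6.375e-01 -2.470e-02 -9.000e+01        nan  0.000e+00] 0.0
```

Request:
move_arm(offset=[[0.2,-0.15,4],[0,0,4],[0,0,4],[0,0,0],[0,0,0]], twist=[[0,0,0],[0,0,0],[0,0,0],[0,0,0],[0,0,0]], grip=[0.8,0.8,0.8,0.5,0.3])

```text
time: 31.2
ee_pos: [0.4594, 0.3372, 0.0544]
tcp_rot: [179.8, -0.0, 89.2]
wrist_force: [-2.5, -2.0, 3.5]
opening: 0.0407
grasp_force: 4.0
```

Request:
move_arm(offset=[[0,0,0],[0,0,0],[0,0,0],[0,0,0]], twist=[[0,0,0],[0,0,0],[0,0,0],[0,0,0]], grip=[0,0,0,0])

```text
time: 31.6
ee_pos: [0.46, 0.3385, 0.0553]
tcp_rot: [179.7, -0.1, 89.3]
wrist_force: [-0.3, -1.4, 7.4]
opening: 0.0352
grasp_force: 53.8
```

```bash
python3 -W ignore - <<'E'
from h import *
path([(.4588,.3375,.165,89.2),(.475,.05,.165,84),(.451,-.2710,.16,79.7)],step=4.7)
E
```

```text
at [0.46   0.3385 0.0553] [ 1.797e+02 -1.000e-01  8.930e+01] t 31.6 open 0.0352 gf 53.8 F [-0.3 -1.4  7.4] Tz 0.014 q6 127
leg (0.4588, 0.3375, 0.165, 89.2) n 3 tw [0.0019, -0.0008, 0.0006] q6 ~ 127
[[-0.02, -0.02, -3.66], [-0.03, -0.02, -3.66], [-0.03, -0.03, -3.66]]
leg (0.475, 0.05, 0.165, 84) n 7 tw [0.0, -0.0, 0.013] q6 ~ 102
[[-4.1, 0.29, 0.0], [-4.1, 0.34, 0.0], [-4.09, 0.4, 0.0], [-4.09, 0.45, 0.0], [-4.08, 0.5, 0.0], [-4.08, 0.55, 0.0], [-4.07, 0.61, 0.0]]
leg (0.451, -0.271, 0.16, 79.7) n 7 tw [0.0, -0.0, 0.0107] q6 ~ 69
[[-4.6, 0.14, 0.07], [-4.59, 0.19, 0.07], [-4.59, 0.24, 0.07], [-4.59, 0.29, 0.07], [-4.59, 0.34, 0.07], [-4.58, 0.38, 0.07], [-4.58, 0.43, 0.07]]
```

Request:
move_arm(offset=[[0,0,-3.7],[0,0,-3.7],[0,0,-3.6],[-4.1,0.3,0],[-4.1,0.3,0]], twist=[[0,0,0],[0,0,0],[0,0,0],[0,0,0.013],[0,0,0.013]], grip=[0,0,0,0,0])

```text
time: 32.1
ee_pos: [0.4636, 0.2558, 0.165]
tcp_rot: [179.7, -0.1, 87.9]
wrist_force: [1.0, -1.2, -2.9]
opening: 0.035
grasp_force: 52.9
```

Request:
move_arm(offset=[[-4.1,0.4,0],[-4.1,0.4,0],[-4.1,0.5,0],[-4.1,0.5,0],[-4.1,0.6,0]], twist=[[0,0,0.013],[0,0,0.013],[0,0,0.013],[0,0,0.013],[0,0,0.013]], grip=[0,0,0,0,0])

```text
time: 32.6
ee_pos: [0.4739, 0.0481, 0.1638]
tcp_rot: [179.8, -0.1, 84.1]
wrist_force: [1.0, -1.1, -1.9]
opening: 0.0352
grasp_force: 52.8
```

Request:
move_arm(offset=[[-4.6,0.1,0],[-4.6,0.2,0],[-4.6,0.2,0],[-4.6,0.3,0],[-4.6,0.3,0]], twist=[[0,0,0.011],[0,0,0.011],[0,0,0.011],[0,0,0.011],[0,0,0.011]], grip=[0,0,0,0,0])

```text
time: 33.1
ee_pos: [0.4559, -0.1818, 0.1637]
tcp_rot: [179.8, -0.1, 80.9]
wrist_force: [0.6, -0.4, -2.5]
opening: 0.0353
grasp_force: 52.8
```

Request:
move_arm(offset=[[-4.6,0.4,0],[-4.6,0.4,0],[0,0,0],[0,0,0],[0,0,0]], twist=[[0,0,0.011],[0,0,0.011],[0,0,0],[0,0,0],[0,0,0]], grip=[0,0,0,0,0])

```text
time: 33.6
ee_pos: [0.4493, -0.2714, 0.1632]
tcp_rot: [179.8, -0.1, 79.7]
wrist_force: [-0.3, 0.3, -2.4]
opening: 0.0353
grasp_force: 52.8
```

```bash
python3 -W ignore - <<'E'
from h import *
path([(.4505,-.2705,.10,79.7)],step=2.5)
look(jig0=(.451,-.2705))
E
```

```text
at [ 0.4493 -0.2714  0.1632] [ 1.798e+02 -1.000e-01  7.970e+01] t 33.6 open 0.0353 gf 52.8 F [-0.3  0.3 -2.4] Tz -0.005 q6 69
leg (0.4505, -0.2705, 0.1, 79.7) n 3 tw [0.001, -0.0005, 0.0001] q6 ~ 69
[[0.03, 0.03, 2.11], [0.04, 0.03, 2.11], [0.04, 0.03, 2.11]]
top jig rect [ 462.6 -241. ] ((101.29054260253906, 77.1993408203125), 11.103290557861328) fit [ 4.6450e-01 -2.3640e-01  5.0101e+00  2.6000e-03  1.7800e+02]
side jig rect [ 451.6 -270.6] ((101.01717376708984, 111.16061401367188), 78.81809997558594) fit [ 4.52400e-01 -2.73000e-01 -1.02121e+01  1.00000e-03  4.19000e+02]
```

Request:
move_arm(offset=[[0.1,0.1,2.2],[0,0,2.2],[0,0,2.0],[0,0,0],[0,0,0]], twist=[[0,0,0],[0,0,0],[0,0,0],[0,0,0],[0,0,0]], grip=[0,0,0,0,0])

```text
time: 34.2
ee_pos: [0.4508, -0.2705, 0.0996]
tcp_rot: [179.8, -0.1, 79.8]
wrist_force: [-0.1, 0.6, -1.0]
opening: 0.0351
grasp_force: 52.6
```

```bash
python3 -W ignore - <<'E'
from h import *
path([(.4502,-.2707,.0733,79.6)],step=4)
E
```

```text
at [ 0.4508 -0.2705  0.0996] [ 1.798e+02 -1.000e-01  7.980e+01] t 34.2 open 0.0351 gf 52.6 F [-0.1  0.6 -1. ] Tz 0.03 q6 69
leg (0.4502, -0.2707, 0.0733, 79.6) n 1 tw [0.003, -0.0013, 0.0028] q6 ~ 69
[[-0.04, -0.06, 2.63]]
```

Request:
move_arm(offset=[[0,-0.05,0.7],[0,0,0.7],[0,0,0.6],[0,0,0.3],[0,0,0]], twist=[[0,0,0.003],[0,0,0],[0,0,0],[0,0,0],[0,0,0]], grip=[0,0,0,0,0])

```text
time: 34.7
ee_pos: [0.4499, -0.271, 0.0755]
tcp_rot: [179.9, -0.1, 79.5]
wrist_force: [0.7, 0.0, -1.7]
opening: 0.0353
grasp_force: 52.7
```

Request:
move_arm(offset=[[0,0,0],[0,0,0]], twist=[[0,0,0],[0,0,0]], grip=[0,0])

```text
time: 34.9
ee_pos: [0.4503, -0.2713, 0.0764]
tcp_rot: [179.8, -0.1, 79.5]
wrist_force: [-0.5, 0.1, -1.9]
opening: 0.0349
grasp_force: 52.7
```

Request:
move_arm(offset=[[0,0,0.2],[0,0,0.1],[0,0,0],[0,0,0]], twist=[[0,0,0],[0,0,0],[0,0,0],[0,0,0]], grip=[0,0,0,0])

```text
time: 35.3
ee_pos: [0.4503, -0.2712, 0.0734]
tcp_rot: [179.8, -0.1, 79.5]
wrist_force: [-1.4, 1.4, 2.2]
opening: 0.0351
grasp_force: 53.2
```

Request:
move_arm(offset=[[0,0,0],[0,0,0],[0,0,-3],[0,0,-4.5],[0,0,-4]], twist=[[0,0,0],[0,0,0],[0,0,0],[0,0,-0.134],[0,0,-0.134]], grip=[0.6,0.6,0.6,0.6,0.6])

```text
time: 35.8
ee_pos: [0.4496, -0.271, 0.1895]
tcp_rot: [179.8, -0.0, 95.2]
wrist_force: [1.5, 0.0, 0.3]
opening: 0.0511
grasp_force: 0.0
```

Request:
move_arm(offset=[[0,0,0],[0,0,0],[0,0,0],[0,0,0],[0,0,0]], twist=[[0,0,-0.134],[0,0,-0.134],[0,0,-0.134],[0,0,-0.134],[0,0,0]], grip=[0.6,0.6,0.6,0.6,0.6])

```text
time: 36.3
ee_pos: [0.4498, -0.2712, 0.188]
tcp_rot: [179.8, 0.1, 125.7]
wrist_force: [0.1, -0.1, -0.1]
opening: 0.0512
grasp_force: 0.0
```

```bash
python3 -W ignore - <<'E'
from h import *
path([(.4505,-.2722,.1095,125.5)])
look(jig0=(.451,-.2705),boxes=[(.4505,-.272,.018)])
E
```

```text
at [ 0.4498 -0.2712  0.188 ] [1.798e+02 1.000e-01 1.257e+02] t 36.3 open 0.0512 gf 0.0 F [ 0.1 -0.1 -0.1] Tz -0.032 q6 23
leg (0.4505, -0.2722, 0.1095, 125.5) n 2 tw [0.0015, 0.0007, 0.0016] q6 ~ 23
[[-0.05, -0.01, 3.92], [-0.06, -0.01, 3.92]]
top jig rect [ 457.9 -239.1] ((36.90111541748047, 105.93544006347656), 80.09943389892578) fit [ 4.45400e-01 -2.46400e-01  4.17877e+01  2.70000e-03  1.63000e+02]
top [ 4.57100e-01 -2.56900e-01  7.29338e+01  3.80000e-03  1.07000e+02] [  0.4571  -0.2569 -90.          nan   0.    ] 17.1
side jig rect [ 451.7 -270.3] ((101.4783935546875, 110.38297271728516), 80.35710906982422) fit [ 4.52500e-01 -2.72700e-01 -1.01362e+01  1.20000e-03  3.48000e+02]
side [ 4.50800e-01 -2.62500e-01 -7.86199e+01  4.90000e-03  3.83000e+02] [ 4.52400e-01 -2.71400e-01  3.49512e+01  8.00000e-04  6.30000e+01] -66.4
```

Cap seen at about (0.4505, -0.2714), yaw 35°, which agrees with the target. Descend, grip and turn.

Request:
move_arm(offset=[[0,0.05,3.9],[0,0,3.9],[0,0,0],[0,0,0],[0,0,0]], twist=[[0,0,0],[0,0,0],[0,0,0],[0,0,0],[0,0,0]], grip=[0.6,0.6,0.3,0.1,0])

```text
time: 36.9
ee_pos: [0.4512, -0.2713, 0.1123]
tcp_rot: [179.8, 0.2, 125.5]
wrist_force: [0.5, -1.0, -2.0]
opening: 0.0167
grasp_force: 54.2
```

Request:
move_arm(offset=[[0,0,0],[0,0,0],[0,0,0]], twist=[[0,0,0],[0,0,0],[0,0,0]], grip=[0,0,0])

```text
time: 37.2
ee_pos: [0.451, -0.2713, 0.1115]
tcp_rot: [179.8, 0.2, 125.6]
wrist_force: [-1.0, -0.8, 5.3]
opening: 0.0166
grasp_force: 55.2
```

Request:
move_arm(offset=[[0,0,0],[0,0,0],[0,0,0],[0,0,0],[0,0,0]], twist=[[0,0,0.14],[0,0,0.14],[0,0,0.14],[0,0,0.14],[0,0,0.14]], grip=[0,0,0,0,0])

```text
time: 37.7
ee_pos: [0.451, -0.2711, 0.1114]
tcp_rot: [179.7, -0.0, 85.1]
wrist_force: [-0.3, 0.6, 4.7]
opening: 0.0166
grasp_force: 55.2
```

Request:
move_arm(offset=[[0,0,0],[0,0,0],[0,0,0],[0,0,0],[0,0,0]], twist=[[0,0,0.08],[0,0,0.05],[0,0,0.04],[0,0,0.03],[0,0,0]], grip=[0,0,0,0,0])

```text
time: 38.2
ee_pos: [0.4509, -0.271, 0.1114]
tcp_rot: [179.7, -0.1, 74.0]
wrist_force: [-1.3, 0.4, 5.2]
opening: 0.0166
grasp_force: 55.3
```

```bash
python3 -W ignore - <<'E'
from h import *
path([])
look(jig0=(.451,-.2705))
E
```

```text
at [ 0.4509 -0.271   0.1114] [ 1.797e+02 -1.000e-01  7.400e+01] t 38.2 open 0.0166 gf 55.3 F [-1.3  0.4  5.2] Tz 0.251 q6 75
top jig rect [ 465.3 -239.6] ((93.73002624511719, 60.18655014038086), 7.739007472991943) fit [ 4.56400e-01 -2.39600e-01  1.72077e+01  2.90000e-03  1.56000e+02]
side jig rect [ 452.5 -267.7] ((102.65699005126953, 109.6212158203125), 79.93787384033203) fit [ 4.52400e-01 -2.72800e-01 -1.06672e+01  1.20000e-03  3.51000e+02]
```

Request:
move_arm(offset=[[0,0,0],[0,0,0],[0,0,0],[0,0,0]], twist=[[0,0,0.04],[0,0,0.03],[0,0,0.02],[0,0,0]], grip=[0,0,0,0])

```text
time: 38.7
ee_pos: [0.451, -0.2712, 0.1114]
tcp_rot: [179.7, -0.1, 68.9]
wrist_force: [-0.0, -0.5, 5.8]
opening: 0.0164
grasp_force: 55.3
```

```bash
python3 -W ignore - <<'E'
from h import *
path([])
look(jig0=(.451,-.2705))
E
```

```text
at [ 0.451  -0.2712  0.1114] [ 1.797e+02 -1.000e-01  6.890e+01] t 38.7 open 0.0164 gf 55.3 F [-0.  -0.5  5.8] Tz 0.455 q6 80
top jig rect [ 464.1 -228.6] ((28.909820556640625, 108.86859130859375), 64.08985900878906) fit [ 4.71200e-01 -2.41500e-01  2.02637e+01  2.90000e-03  1.58000e+02]
side jig rect [ 451.6 -271.1] ((103.90596771240234, 111.1610107421875), 76.6735610961914) fit [ 4.52600e-01 -2.72800e-01 -1.40784e+01  1.20000e-03  3.48000e+02]
```

Request:
move_arm(offset=[[0,0,0],[0,0,0],[0,0,0],[0,0,2],[0,0,2]], twist=[[0,0,0],[0,0,0],[0,0,0],[0,0,0],[0,0,0]], grip=[0.7,0.7,0.7,0.7,0.7])

```text
time: 39.3
ee_pos: [0.4509, -0.271, 0.07]
tcp_rot: [179.8, -0.1, 68.8]
wrist_force: [-0.5, -0.0, -0.4]
opening: 0.0598
grasp_force: 0.0
```

Request:
move_arm(offset=[[0,0,0],[0,0,0],[0,0,0],[0,0,0],[0,0,0]], twist=[[0,0,0],[0,0,0],[0,0,0],[0,0,0],[0,0,0]], grip=[0.3,0,0,0,0])

```text
time: 39.8
ee_pos: [0.4505, -0.2708, 0.0705]
tcp_rot: [179.8, -0.1, 68.9]
wrist_force: [-2.5, 0.9, -1.0]
opening: 0.0355
grasp_force: 52.0
```

Request:
move_arm(offset=[[0,0,-1],[0,0,-2],[0,0,-3],[0,0,-3.3],[0,0,0]], twist=[[0,0,0],[0,0,0],[0,0,0],[0,0,-0.06],[0,0,0]], grip=[0,0,0,0,0])

```text
time: 40.3
ee_pos: [0.4521, -0.272, 0.169]
tcp_rot: [179.4, 0.0, 72.4]
wrist_force: [-0.0, -0.8, -1.8]
opening: 0.0355
grasp_force: 52.0
```

```bash
python3 -W ignore - <<'E'
from h import *
path([(.50,.03,.165,88),L(.12,.165)])
E
```

```text
at [ 0.4521 -0.272   0.169 ] [179.4   0.   72.4] t 40.3 open 0.0355 gf 52.0 F [-0.  -0.8 -1.8] Tz -0.001 q6 77
leg (0.5, 0.03, 0.165, 88) n 7 tw [0.0016, 0.0003, -0.0389] q6 ~ 95
[[4.32, -0.65, 0.05], [4.34, -0.49, 0.05], [4.36, -0.32, 0.05], [4.37, -0.15, 0.05], [4.37, 0.02, 0.05], [4.36, 0.19, 0.06], [4.35, 0.36, 0.06]]
leg (np.float64(0.6248), np.float64(0.0745), 0.165, 97.3) n 3 tw [0.0, 0.0, -0.0541] q6 ~ 89
[[1.63, 4.11, 0.0], [1.4, 4.19, 0.0], [1.17, 4.26, 0.0]]
```

Request:
move_arm(offset=[[4.3,-0.7,0],[4.3,-0.5,0],[4.4,-0.3,0],[4.4,-0.1,0],[4.4,0,0]], twist=[[0.0016,0,-0.039],[0.0016,0,-0.039],[0.0016,0,-0.039],[0.0016,0,-0.039],[0.0016,0,-0.039]], grip=[0,0,0,0,0])

```text
time: 40.8
ee_pos: [0.4848, -0.0529, 0.1637]
tcp_rot: [-179.8, -0.1, 83.5]
wrist_force: [1.7, 0.7, -2.0]
opening: 0.0354
grasp_force: 51.6
```

Request:
move_arm(offset=[[4.4,0.2,0],[4.3,0.4,0],[1.6,4.1,0],[1.4,4.2,0],[1.2,4.2,0]], twist=[[0.0016,0,-0.039],[0.0016,0,-0.039],[0,0,-0.054],[0,0,-0.054],[0,0,-0.054]], grip=[0,0,0,0,0])

```text
time: 41.3
ee_pos: [0.6247, 0.0769, 0.1629]
tcp_rot: [-179.6, -0.2, 97.4]
wrist_force: [0.2, -0.4, -0.8]
opening: 0.0357
grasp_force: 51.8
```

Request:
move_arm(offset=[[0,0,0],[0,0,0],[0,0,0]], twist=[[0,0,0],[0,0,0],[0,0,0]], grip=[0,0,0])

```text
time: 41.6
ee_pos: [0.6227, 0.0754, 0.1629]
tcp_rot: [-179.6, -0.2, 97.2]
wrist_force: [-0.4, -0.3, -1.6]
opening: 0.0355
grasp_force: 51.9
```

```bash
python3 -W ignore - <<'E'
from h import *
path([L(.12,.1225)])
E
```

```text
at [0.6227 0.0754 0.1629] [-179.6   -0.2   97.2] t 41.6 open 0.0355 gf 51.9 F [-0.4 -0.3 -1.6] Tz -0.056 q6 90
leg (np.float64(0.6248), np.float64(0.0745), 0.1225, 97.3) n 1 tw [-0.0074, -0.0035, -0.0023] q6 ~ 89
[[-0.13, 0.23, 4.04]]
```

Request:
move_arm(offset=[[-0.1,0.2,2],[0,0,1.2],[0,0,0.4],[0,0,0.1],[0,0,0]], twist=[[-0.007,-0.004,0],[0,0,0],[0,0,0],[0,0,0],[0,0,0]], grip=[0,0,0,0,0])

```text
time: 42.1
ee_pos: [0.6251, 0.0749, 0.1264]
tcp_rot: [180.0, 0.0, 97.2]
wrist_force: [0.4, 0.3, -1.6]
opening: 0.0354
grasp_force: 51.9
```

Request:
move_arm(offset=[[0,0,0],[0,0,0],[0,0,0]], twist=[[0,0,0],[0,0,0],[0,0,0]], grip=[0,0,0])

```text
time: 42.4
ee_pos: [0.6253, 0.075, 0.126]
tcp_rot: [180.0, 0.0, 97.2]
wrist_force: [-0.1, 0.3, -1.7]
opening: 0.0357
grasp_force: 51.9
```

Request:
move_arm(offset=[[0,0,0.2],[0,0,0.15],[0,0,0],[0,0,0]], twist=[[0,0,0],[0,0,0],[0,0,0],[0,0,0]], grip=[0,0,0,0])

```text
time: 42.8
ee_pos: [0.625, 0.075, 0.122]
tcp_rot: [-180.0, 0.0, 97.2]
wrist_force: [-0.3, -0.1, -1.9]
opening: 0.0354
grasp_force: 51.9
```

Request:
move_arm(offset=[[0,0,0],[0,0,0],[0,0,0],[0,0,-4],[0,0,-4]], twist=[[0,0,0],[0,0,0],[0,0,0],[0,0,0],[0,0,0]], grip=[0.7,0.7,0.7,0.8,0.8])

```text
time: 43.3
ee_pos: [0.6243, 0.0749, 0.2021]
tcp_rot: [-179.8, 0.0, 97.2]
wrist_force: [0.7, -0.5, 0.3]
opening: 0.0687
grasp_force: 0.0
```

Request:
move_arm(offset=[[0,-4,-1],[0,-4.5,-1],[0,-4.5,-1],[0,-4.5,-1],[0,-4,0]], twist=[[0,0,0],[0,0,0],[0,0,0],[0,0,0],[0,0,0]], grip=[0.8,0.8,0.8,0.8,0.8])

```text
time: 43.8
ee_pos: [0.4103, 0.0479, 0.2437]
tcp_rot: [179.9, 0.0, 97.2]
wrist_force: [0.2, -0.2, 0.9]
opening: 0.0688
grasp_force: 0.0
```

Request:
move_arm(offset=[[0,-2,0],[0,0,0],[0,0,0]], twist=[[0,0,0],[0,0,0],[0,0,0]], grip=[0.8,0.8,0.8])

```text
time: 44.1
ee_pos: [0.3923, 0.0456, 0.2428]
tcp_rot: [179.9, 0.0, 97.2]
wrist_force: [-0.1, 0.4, -1.4]
opening: 0.0682
grasp_force: 0.0
```

```bash
python3 -W ignore - <<'E'
from h import *
path([])
ps=look(boxes=[L(-.08,.07)[:3],L(.02,.07)[:3],L(.12,.07)[:3]],save='z.png')
cv2.imwrite('pics/final.png',np.vstack([cv2.resize(p['color'][90:270,120:390] ,None,fx=1.6,fy=1.6,interpolation=cv2.INTER_CUBIC)[:,:,::-1] for p in ps]))
E
```

```text
at [0.3923 0.0456 0.2428] [179.9   0.   97.2] t 44.1 open 0.0682 gf 0.0 F [-0.1  0.4 -1.4] Tz 0.015 q6 89
top [ 6.5030e-01 -1.2230e-01  7.2173e+00  9.0000e-04  1.6300e+02] [ 6.50300e-01 -1.21900e-01  1.44864e+01  1.00000e-03  7.30000e+01] 7.3
top [ 6.3820e-01 -2.1900e-02  8.1984e+00  8.0000e-04  1.5200e+02] [ 6.3820e-01 -2.1800e-02  7.5248e+00  1.1000e-03  7.4000e+01] -0.7
top [6.2550e-01 7.6600e-02 8.6626e+00 8.0000e-04 1.5400e+02] [6.2650e-01 7.7200e-02 7.4033e+00 1.1000e-03 7.3000e+01] -1.3
side [ 6.5260e-01 -1.2440e-01  7.3483e+00  7.0000e-04  2.5400e+02] [ 6.5280e-01 -1.2370e-01  7.4684e+00  7.0000e-04  7.1000e+01] 0.1
side [ 6.4040e-01 -2.4500e-02  8.7101e+00  6.0000e-04  3.1300e+02] [ 6.403e-01 -2.420e-02  7.408e+00  6.000e-04  8.500e+01] -1.3
side [6.2740e-01 7.4600e-02 8.6668e+00 6.0000e-04 3.9600e+02] [6.2760e-01 7.4800e-02 9.1302e+00 6.0000e-04 1.0300e+02] 0.5
```

View pics/final.png

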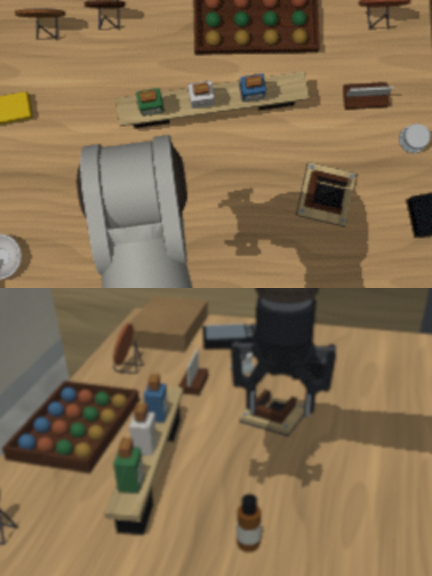

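The final picture shows green, white and blue standing on the ledge (top view around (150,100), (202,95) and (252,86)), caps in line with their bodies, gripper clear.

```bash
python3 -c "
from h import *
print(bot.job_done())"
```

```text
the job is handed in; nothing more can be done
None
```

I handed the job in at about 44 s: the green, white and blue flacons (no amber one was there) have their caps screwed home and stand square on the ledge, each within a few millimetres of its middle line by camera, but the judge returned no verdict.

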